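# Put the sharpening stones away in their sprung holder

## Robot

A 6-joint arm with a two-finger parallel gripper is mounted at the origin on the work surface. World frame = base frame: x ahead of the robot, y to its left, z up, the work surface at z = 0. Lengths are in mm, angles in rad, forces in N, time in s.
With the tool pointing down it reaches from about 350 to 975 mm from the base axis. Payload 7.1 kg.
Tool frame: the origin (TCP) lies at the very end of the fingers, on their centre line; the grasp point (between the pads) lies 19 mm behind it; x points along the fingers, y is the direction in which the jaws open and shut, and the axes are right-handed (so a half turn about x gives the same grasp; the last joint's range is limited). The gripper opens to 88 mm and grips with 3 to 60 N. Pads are 20 mm wide; open, the fingers measure 115 mm over their backs; the gripper's body (75 mm by 178 mm) begins 61 mm behind the grasp point.
Start: joints at [-1.228, 0.423, 1.63, -0, 1.089, -0.019], TCP at [221.24, -584.515, 222.675] pointing down, gripper open.
Joint ranges: [-3, 3], [-0.9, 2.11], [0.09, 2.58], [-1.31, 4.45], [0.11, 2.69], [-2.54, 2.54]. Speed limits (rad/s): [2.39, 2.39, 3.01, 3.14, 3.14, 3.14].

## Interface

Orientations are given as a rotation vector (axis times angle).
In Python, from workcell import ctrl gives the robot as it stands. The module is installed in compiled form; this text tells all that it offers.
- The arm moves only by the tool carry_out, never from a script. Its argument "commands" is a list of rows, each a list of 6 numbers: the shift along the tool's x, y, z in m, then the turn, a rotation vector about the tool's x, y, z in degrees. In form: [[tx, ty, tz, rx, ry, rz], ...]. A call has 1 to 8 rows; each row shifts and turns the pose as measured when the row begins, along the tool's axes as they then stand; what a row does not reach is not made up. A row lasts 1/8 s, in which the tool goes at most 62.5 mm and 10.7 degrees, less where a joint would pass 70% of its speed; a pose out of reach is approached as far as the arm can. A call with a gripper value outside its range is refused whole. "grip" is the closure, from 0 (fully open) to 1 (shut), set as the call begins (left out, the last holds). The fingers move at their own pace and stop on an object; the grip force is fixed at half the most. Time passes only in rows, so rows that do not move let the fingers close. It gives the time, the measured TCP pose, the force and the opening at its end, in the units of the state.
- ctrl.get_obs(): the state, without advancing time (a new reading comes with each control period).
- ctrl.get_image(name): name is "scene" or "side" or "wrist"; returns a dict with "pixels" (420x560x3 uint8, blue, green, red), "intrinsics" (3x3 intrinsics, pixels), "dist_coeffs" ([k1, k2, p1, p2, k3] as OpenCV has them; the pictures are not rectified), "rvec" (rotation vector, rad) and "tvec" (3), from world to camera coordinates, as OpenCV has them. Camera axes: x right, y down, z forward; pixel columns grow to the right and rows downward; lengths in mm; the calibration is good to about 2 mm. A picture is of the moment at which its call begins. There is no depth.
- ctrl.close_job(): hands the job in, once; it reports no verdict.
The state is a dict: "t": time; "qpos": joint angles; "qvel": joint speeds; "joint_torque": joint torques, N m; "ee_pos": TCP position; "orientation": TCP orientation; "ft_force": force on the tool from outside, world axes, zero at the start; "moment": the same for the moment, N m; "width": finger opening in mm.
Only numpy, scipy, OpenCV 4.12 (cv2) and the standard library are available. Lean on these libraries where they do the work, as an engineer would, in place of code of your own. Each camera call takes 0.05 s, during which the arm holds its last target. There are 200 camera calls.

## Task

Put the graver-sharpening stones away: lift the holder's clear cover back until it rests on its stop, then put every stone lying on the bench into a bay of its own, pressing the bay's sprung jaw back so that the stone drops flat and straight onto the bed and is clamped between jaw and front lip. When all are in, swing the cover fully shut again; leave the other tools on the bench where they are.

Things in the scene. Friction and masses are not known exactly. Their poses are not given: they have to be found in the camera images.
- holder: sharpening-stone holder, fixed: a wooden board 172 (x) x 274 (y) x 16 mm thick, clear cover over it. Origin: centre of its underside; x points from the front lips to the sprung jaws and the hinge (away from the robot, give or take the yaw), z up. Four equal bays lie side by side along y, 66 mm apart, each a raised bed between a low fixed lip in front and a taller sprung jaw behind
- cover (a joint): angle of the clear plastic cover in rad: 0 shut, 1.66 open on its stop. The cover (163 x 268 x 50 mm, open below, 0.35 kg) is hinged along the holder's rear edge and swings up and back, away from the robot. Beyond about 1.25 rad it leans back by itself, below about 1.1 rad it falls shut, slowed a little by the hinge
- tab (a point): grip point on the cover's black pull tab, moves with the cover; 28 mm out from the middle of the front panel, 38 mm above the bench when shut. The tab is 30 mm wide (along the holder's y), 10 mm thick, 42 mm long; pinch it by its two sides from above: it turns between the fingers as the cover swings
- hinge (a point): middle of the cover's hinge line, which runs along the holder's y axis, 18 mm above the bench
- bay1 (a point): bay 1 (bay 1 has the largest y in the holder's frame): where the centre of a seated stone lies, 14 mm above the bed, 40 mm above the bench; axes as the holder's. Bed 24 mm wide. Lip: 30 mm wide, 8 mm above the bed, inner face at x = -55 mm, outer -65. Jaw: 30 mm wide, 22 mm above the bed, face at x = +45 mm at rest: a gap 10 mm shorter than a stone
- bay2 (a point): bay 2 (bay 1 has the largest y in the holder's frame): where the centre of a seated stone lies, 14 mm above the bed, 40 mm above the bench; axes as the holder's. Bed 24 mm wide. Lip: 30 mm wide, 8 mm above the bed, inner face at x = -55 mm, outer -65. Jaw: 30 mm wide, 22 mm above the bed, face at x = +45 mm at rest: a gap 10 mm shorter than a stone
- bay3 (a point): bay 3 (bay 1 has the largest y in the holder's frame): where the centre of a seated stone lies, 14 mm above the bed, 40 mm above the bench; axes as the holder's. Bed 24 mm wide. Lip: 30 mm wide, 8 mm above the bed, inner face at x = -55 mm, outer -65. Jaw: 30 mm wide, 22 mm above the bed, face at x = +45 mm at rest: a gap 10 mm shorter than a stone
- bay4 (a point): bay 4 (bay 1 has the largest y in the holder's frame): where the centre of a seated stone lies, 14 mm above the bed, 40 mm above the bench; axes as the holder's. Bed 24 mm wide. Lip: 30 mm wide, 8 mm above the bed, inner face at x = -55 mm, outer -65. Jaw: 30 mm wide, 22 mm above the bed, face at x = +45 mm at rest: a gap 10 mm shorter than a stone
- jaw1 (a joint): how far the sprung jaw of bay 1 is pushed back, in m: 0 at rest, about 0.010 with a stone clamped, at most 0.018. The spring pushes back with 5.4 N at rest and 8.6 N at the end of travel
- jaw2 (a joint): how far the sprung jaw of bay 2 is pushed back, in m: 0 at rest, about 0.010 with a stone clamped, at most 0.018. The spring pushes back with 5.4 N at rest and 8.6 N at the end of travel
- jaw3 (a joint): how far the sprung jaw of bay 3 is pushed back, in m: 0 at rest, about 0.010 with a stone clamped, at most 0.018. The spring pushes back with 5.4 N at rest and 8.6 N at the end of travel
- jaw4 (a joint): how far the sprung jaw of bay 4 is pushed back, in m: 0 at rest, about 0.010 with a stone clamped, at most 0.018. The spring pushes back with 5.4 N at rest and 8.6 N at the end of travel
- stone1: sharpening stone, a plain bar 110 (x) x 30 (y) x 28 (z) mm with its origin at its centre, about 0.23 kg, lying flat on the bench at the start, long axis roughly across the bench. All stones have one size and fit any bay. None at the start if this stone is not there today
- stone2: sharpening stone, a plain bar 110 (x) x 30 (y) x 28 (z) mm with its origin at its centre, about 0.23 kg, lying flat on the bench at the start, long axis roughly across the bench. All stones have one size and fit any bay. None at the start if this stone is not there today
- stone3: sharpening stone, a plain bar 110 (x) x 30 (y) x 28 (z) mm with its origin at its centre, about 0.23 kg, lying flat on the bench at the start, long axis roughly across the bench. All stones have one size and fit any bay. None at the start if this stone is not there today
- stone4: sharpening stone, a plain bar 110 (x) x 30 (y) x 28 (z) mm with its origin at its centre, about 0.23 kg, lying flat on the bench at the start, long axis roughly across the bench. All stones have one size and fit any bay. None at the start if this stone is not there today
- file1: flat hand file with green handle, about 265 mm long, lying between the holder and the stones; a bystander to leave alone
- file2: flat hand file with green handle, about 245 mm long, lying left of the holder; a bystander to leave alone
- saw: piercing saw frame, a U of dark steel bar about 100 x 250 mm with a wooden handle, lying near the robot; a bystander to leave alone
- bench_block: polished steel bench block 65 x 65 x 20 mm, lying flat; a bystander to leave alone
- oil: amber oil bottle, 48 mm across and 100 mm tall, standing; a bystander to leave alone
- hammer: hand hammer lying near the robot, on the left; a bystander to leave alone
- bench_pin: wooden bench pin, a 100 x 55 x 18 mm board with two prongs, lying on the left near the robot; a bystander to leave alone
Things that resemble listed ones, but are neither listed nor needed, are in the scene too. Leave any blue or purple look-alike of the stone2 alone. Leave any green look-alike of the stone4 alone.

How it is judged (in metres and radians):
On the way, in this order (a step that is already met when the one before it is completed fails the run):
1. the cover is lifted back onto its stop, with the stones still to be put in (value of joint cover above 1.6 rad), for 0.3 s.
2. with the cover back, every stone lies clamped in a bay (((distance between stone1 and bay1 below 0.008 m and angle between the x axis of stone1 and the x axis of bay1, either way round below 0.12 rad) or (distance between stone1 and bay2 below 0.008 m and angle between the x axis of stone1 and the x axis of bay2, either way round below 0.12 rad) or (distance between stone1 and bay3 below 0.008 m and angle between the x axis of stone1 and the x axis of bay3, either way round below 0.12 rad) or (distance between stone1 and bay4 below 0.008 m and angle between the x axis of stone1 and the x axis of bay4, either way round below 0.12 rad)) and ((distance between stone2 and bay1 below 0.008 m and angle between the x axis of stone2 and the x axis of bay1, either way round below 0.12 rad) or (distance between stone2 and bay2 below 0.008 m and angle between the x axis of stone2 and the x axis of bay2, either way round below 0.12 rad) or (distance between stone2 and bay3 below 0.008 m and angle between the x axis of stone2 and the x axis of bay3, either way round below 0.12 rad) or (distance between stone2 and bay4 below 0.008 m and angle between the x axis of stone2 and the x axis of bay4, either way round below 0.12 rad)) and ((distance between stone3 and bay1 below 0.008 m and angle between the x axis of stone3 and the x axis of bay1, either way round below 0.12 rad) or (distance between stone3 and bay2 below 0.008 m and angle between the x axis of stone3 and the x axis of bay2, either way round below 0.12 rad) or (distance between stone3 and bay3 below 0.008 m and angle between the x axis of stone3 and the x axis of bay3, either way round below 0.12 rad) or (distance between stone3 and bay4 below 0.008 m and angle between the x axis of stone3 and the x axis of bay4, either way round below 0.12 rad)) and ((distance between stone4 and bay1 below 0.008 m and angle between the x axis of stone4 and the x axis of bay1, either way round below 0.12 rad) or (distance between stone4 and bay2 below 0.008 m and angle between the x axis of stone4 and the x axis of bay2, either way round below 0.12 rad) or (distance between stone4 and bay3 below 0.008 m and angle between the x axis of stone4 and the x axis of bay3, either way round below 0.12 rad) or (distance between stone4 and bay4 below 0.008 m and angle between the x axis of stone4 and the x axis of bay4, either way round below 0.12 rad)) and linear speed of each of stone1, stone2, stone3, stone4 below 0.02 m/s and value of joint cover above 1.4 rad), for 0.3 s.
At the end, for the whole second after the job is handed in: every stone present lies at rest in a bay of its own, its centre within 8 mm of where it lies when fully seated, its length within 0.12 rad of the bay's; the cover is shut to within 0.05 rad (((distance between stone1 and bay1 below 0.008 m and angle between the x axis of stone1 and the x axis of bay1, either way round below 0.12 rad) or (distance between stone1 and bay2 below 0.008 m and angle between the x axis of stone1 and the x axis of bay2, either way round below 0.12 rad) or (distance between stone1 and bay3 below 0.008 m and angle between the x axis of stone1 and the x axis of bay3, either way round below 0.12 rad) or (distance between stone1 and bay4 below 0.008 m and angle between the x axis of stone1 and the x axis of bay4, either way round below 0.12 rad)) and ((distance between stone2 and bay1 below 0.008 m and angle between the x axis of stone2 and the x axis of bay1, either way round below 0.12 rad) or (distance between stone2 and bay2 below 0.008 m and angle between the x axis of stone2 and the x axis of bay2, either way round below 0.12 rad) or (distance between stone2 and bay3 below 0.008 m and angle between the x axis of stone2 and the x axis of bay3, either way round below 0.12 rad) or (distance between stone2 and bay4 below 0.008 m and angle between the x axis of stone2 and the x axis of bay4, either way round below 0.12 rad)) and ((distance between stone3 and bay1 below 0.008 m and angle between the x axis of stone3 and the x axis of bay1, either way round below 0.12 rad) or (distance between stone3 and bay2 below 0.008 m and angle between the x axis of stone3 and the x axis of bay2, either way round below 0.12 rad) or (distance between stone3 and bay3 below 0.008 m and angle between the x axis of stone3 and the x axis of bay3, either way round below 0.12 rad) or (distance between stone3 and bay4 below 0.008 m and angle between the x axis of stone3 and the x axis of bay4, either way round below 0.12 rad)) and ((distance between stone4 and bay1 below 0.008 m and angle between the x axis of stone4 and the x axis of bay1, either way round below 0.12 rad) or (distance between stone4 and bay2 below 0.008 m and angle between the x axis of stone4 and the x axis of bay2, either way round below 0.12 rad) or (distance between stone4 and bay3 below 0.008 m and angle between the x axis of stone4 and the x axis of bay3, either way round below 0.12 rad) or (distance between stone4 and bay4 below 0.008 m and angle between the x axis of stone4 and the x axis of bay4, either way round below 0.12 rad)) and linear speed of each of stone1, stone2, stone3, stone4 below 0.02 m/s and value of joint cover below 0.05 rad); the robot touches nothing.
It fails at once if a bystanding tool is shifted by more than 50 mm (distance of any of file1, file2, saw, bench_block, oil, hammer, bench_pin from where it was at the start of the episode above 0.05 m).
Of stone1, stone2, stone3, stone4 only 3 to 4 are there at a start; the rules pass over those that are not, and their reading is None.
At some moment in a run one of stone1, stone2, stone3, stone4 may be knocked a few centimetres aside while the robot is not near it.
Once in a run the grip may slacken for a moment while it holds something.
It also fails if it takes over 210 s, if anything falls off the work surface, if the arm or the gripper's body presses on something with over 40 N, if the wrist force passes 120 N, or if a joint passes its speed limit or range.

## Working session

There is one attempt and no reset: what is moved stays moved. The work goes in short steps, Python scripts to look and compute and a tool call to move; the robot and the scene stay as the last step left them, time stands still between calls to the robot, and variables do not carry over. Pictures are saved under pics/ and viewed, about 12 in all and at most 16, crops included, and the job is handed in when it is done.

Besides the shell and the picture viewer there is one more tool, called as name([rows], argument=value, ...), one row to a line, values as JSON. carry_out: Moves the arm, as the interface text tells. Its arguments: {"type":"object","properties":{"commands":{"type":"array"},"grip":{"type":"number"}},"required":["commands"]}

```bash
mkdir -p pics
cat > h.py <<'E'
import numpy as np, cv2
from workcell import ctrl
from scipy.spatial.transform import Rotation as R
def snap(n,f=None):
    im=ctrl.get_image(n)
    if f: cv2.imwrite('pics/'+f,im['pixels']); np.save('pics/'+f[:-4]+'.npy',im,allow_pickle=True)
    return im
def load(f): return np.load('pics/'+f+'.npy',allow_pickle=True).item()
def ray(im,uv,z):
    uv=np.asarray(uv,float).reshape(-1,1,2)
    n=cv2.undistortPoints(uv,np.array(im['intrinsics'],float),np.array(im['dist_coeffs'],float)).reshape(-1,2)
    M=cv2.Rodrigues(np.array(im['rvec'],float))[0]; t=np.array(im['tvec'],float).reshape(3)
    c=-M.T@t; d=np.c_[n,np.ones(len(n))]@M
    return c+d*((z-c[2])/d[:,2])[:,None]
def proj(im,P): return cv2.projectPoints(np.asarray(P,float).reshape(-1,1,3),np.array(im['rvec'],float),np.array(im['tvec'],float),np.array(im['intrinsics'],float),np.array(im['dist_coeffs'],float))[0].reshape(-1,2)
E
python3 - <<'E'
from h import *
o=ctrl.get_obs(); print(o)
for n in('scene','side','wrist'):
    im=snap(n,n+'0.png'); M=cv2.Rodrigues(np.array(im['rvec'],float))[0]; print(n,-M.T@np.array(im['tvec']).ravel(),M[2],im['intrinsics'][0])
E
```

```text
{'t': 0.0, 'qpos': array([-1.22802781e+00,  4.23827621e-01,  1.63069634e+00, -3.38694135e-05,
        1.08859681e+00, -1.90077270e-02]), 'qvel': array([ 0.00042679,  0.00107519, -0.00202356,  0.00064724, -0.00041146,
        0.00068455]), 'joint_torque': array([-1.70136755e-03, -5.44631732e+01, -2.73661280e+01,  6.43596472e-02,
        2.28900905e-02, -1.32423907e-04]), 'ee_pos': array([ 221.03215397, -584.01054932,  221.90746202]), 'orientation': array([ 2.02451237,  0.37187299, -2.02508027]), 'ft_force': array([-0.53385664, -0.96519717,  0.15719725]), 'moment': array([ 0.04334514, -0.02464304,  0.00352156]), 'width': 88.14810667468397}
scene [ 1246.87113383 -1000.65298932  1434.58098654] [-0.41723449  0.51475487 -0.74896115] [528.13475307   0.         277.00411846]
side [ 39.35018072 753.16620873 978.96582248] [ 0.32195255 -0.6378195  -0.69966623] [471.50892785   0.         271.21119858]
wrist [ 290.81463371 -557.36314872  384.97400306] [-0.25420978 -0.09477462 -0.96249424] [331.78413154   0.         282.43039517]
```

View pics/scene0.png

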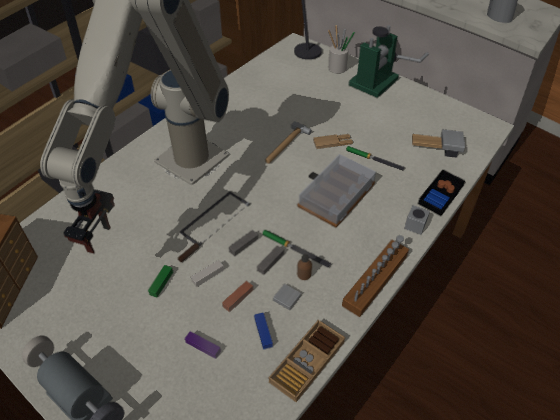

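View pics/side0.png

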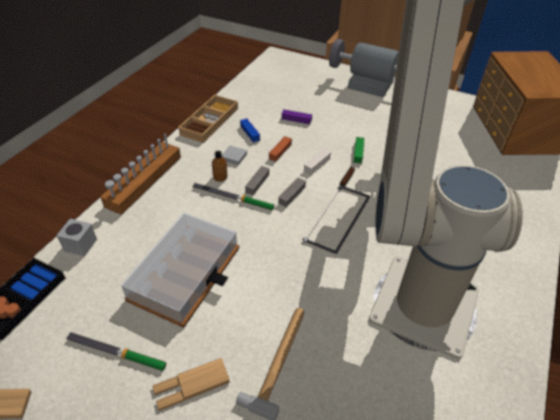

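Scene: grey stones at (243,242) and (270,260), white at (209,272), red at (238,295), and the holder at (338,188). The green, blue and purple bars are look-alikes. So all four stones are present. I'll enlarge the views to measure them.

Run:
```python
from h import *
a=load('scene0')['pixels'][140:230,290:390]; b=load('side0')['pixels'][205:330,115:250]
c=load('scene0')['pixels'][220:320,180:300]
f=lambda x,w,h: cv2.resize(x,(w,h),interpolation=cv2.INTER_CUBIC)
top=np.hstack([f(a,400,360),f(b,389,360)])
cv2.imwrite('pics/crop1.png',top)
cv2.imwrite('pics/crop2.png',f(c,720,600))
```

```text
(no output)
```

View pics/crop1.png

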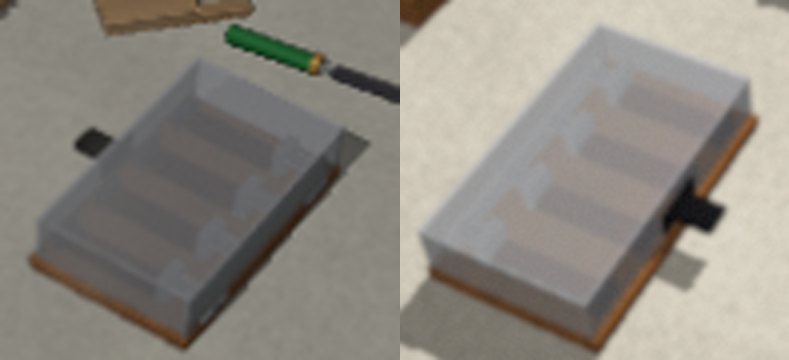

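View pics/crop2.png

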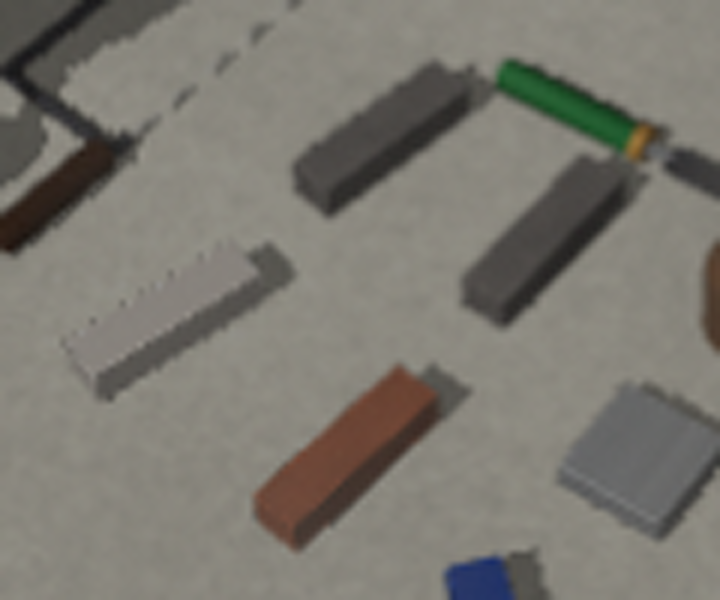

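Run:
```python
from h import *
np.set_printoptions(precision=1,suppress=True)
s=load('scene0'); d=load('side0')
def c(p,sc,o): return (np.array(p,float)+.5)/sc+o-.5
def rect(P,n):
    (x,y),(w,h),a=cv2.minAreaRect(P[:,:2].astype(np.float32)); print(n,'c',x,y,'size',w,h,'ang',a)
for n,p in {'A':[(436,62),(470,82),(330,187),(295,165)],'B':[(585,157),(630,172),(500,298),(463,282)],'W':[(235,245),(262,262),(97,373),(65,342)],'R':[(400,367),(438,390),(295,525),(257,497)]}.items():
    P=ray(s,c(p,6,(180,220)),28); rect(P,n)
P=ray(s,c([(198,60),(342,130),(188,302),(38,222)],4,(290,140)),66); print(P); rect(P,'cover scene')
P=ray(d,c([(600,27),(748,80),(586,308),(422,235)],2.88,(115,205)),66); print(P); rect(P,'cover side')
print('board low',ray(s,c([(33,268),(187,348),(340,178)],4,(290,140)),0),ray(d,c([(757,125),(597,350),(432,275)],2.88,(115,205)),0))
print('tab',ray(s,c([(78,145)],4,(290,140)),42),ray(d,c([(690,205)],2.88,(115,205)),43))
```

```text
A c 455.3506164550781 -207.14617919921875 size 110.78614044189453 25.45943832397461 ang 82.93379211425781
B c 572.2313842773438 -206.0754852294922 size 116.00374603271484 26.199905395507812 ang 88.6953125
W c 442.4740905761719 -374.91619873046875 size 113.01136016845703 27.812217712402344 ang 79.51605224609375
R c 580.7665405273438 -380.7046813964844 size 110.38407897949219 26.684301376342773 ang 87.8590087890625
[[492.3 313.4  66. ]
 [651.8 317.   66. ]
 [657.6  51.9  66. ]
 [499.2  47.8  66. ]]
cover scene c 575.0349731445312 182.36599731445312 size 159.6181182861328 265.67437744140625 ang 1.2830485105514526
[[ 318.4 -112.2   66. ]
 [ 172.9 -111.6   66. ]
 [ 209.6  177.8   66. ]
 [ 355.9  175.3   66. ]]
cover side c 264.421630859375 31.856887817382812 size 307.5553894042969 145.4342803955078 ang 82.77651977539062
board low [[494.2  49.4   0. ]
 [658.9  57.3   0. ]
 [655.9 322.8   0. ]] [[ 156.9 -122.9    0. ]
 [ 198.3  168.8    0. ]
 [ 351.7  166.3    0. ]]
tab [[456.3 168.5  42. ]] [[174.9  28.2  43. ]]
```

```bash
cat >> h.py <<'E'
def pose():
    o=ctrl.get_obs(); return np.array(o['ee_pos']),R.from_rotvec(o['orientation']).as_matrix(),o
def down(yaw):  # tool x down, tool y at angle yaw (rad) from world x
    x=np.array([0,0,-1.]); y=np.array([np.cos(yaw),np.sin(yaw),0]); return np.c_[x,y,np.cross(x,y)]
def to(p,Rt):
    P,M,o=pose(); print('at',P.round(1),'tool y',M[:,1].round(3),'shift mm',(M.T@(np.array(p)-P)).round(1),'turn deg',np.degrees(R.from_matrix(M.T@Rt).as_rotvec()).round(2))
E
python3 - <<'E'
from h import *
np.set_printoptions(precision=1,suppress=True)
s=load('scene0'); d=load('side0')
def c(p,sc,o): return (np.array(p,float)-(400,0)+.5)/sc+o-.5
P=ray(d,c([(600,27),(748,80),(586,308),(422,235)],2.88,(115,205)),66); print(P)
print('board low',ray(d,c([(757,125),(597,350),(432,275)],2.88,(115,205)),0))
print('tab',ray(d,c([(690,205)],2.88,(115,205)),43))
print('oil bottom s/d',ray(s,[(305,276)],0),ray(d,[(220,179)],0),'block',ray(s,[(287,296)],20))
P,M,o=pose(); print(M)
to((430,183,200),down(np.pi/2)); to((430,183,200),down(-np.pi/2))
im=load('wrist0'); W=cv2.Rodrigues(np.array(im['rvec'],float))[0]; print('cam in tool',M.T@(-W.T@np.array(im['tvec']).ravel()-P), 'opt axis tool',M.T@W[2],'img x',M.T@W[0])
E
```

```text
[[653.   60.9  66. ]
 [495.5  55.2  66. ]
 [487.  320.7  66. ]
 [645.7 324.7  66. ]]
board low [[492.2  50.3   0. ]
 [488.4 318.2  -0. ]
 [654.8 322.5   0. ]]
tab [[478.5 184.9  43. ]]
oil bottom s/d [[ 696.8 -180.6    0. ]] [[ 685.7 -169.    -0. ]] block [[ 705.3 -288.2   20. ]]
[[-0.   0.4 -0.9]
 [ 0.  -0.9 -0.4]
 [-1.  -0.  -0. ]]
at [ 221.1 -584.1  222.1] tool y [ 0.4 -0.9 -0. ] shift mm [  22.9 -643.5 -466.9] turn deg [-159.3   -0.1    0. ]
at [ 221.1 -584.1  222.1] tool y [ 0.4 -0.9 -0. ] shift mm [  22.9 -643.5 -466.9] turn deg [20.7  0.   0.1]
cam in tool [-162.9   -0.6  -74.7] opt axis tool [ 1.  -0.   0.3] img x [ 0.  1. -0.]
```

Run:
```python
from h import *
to((500,-260,400),down(-np.pi/2+.025))
```

```text
at [ 221.1 -584.1  222.1] tool y [ 0.354 -0.935 -0.001] shift mm [-177.7 -204.7 -375.6] turn deg [1.929e+01 1.000e-02 7.000e-02]
```

carry_out([
  [-0.022, -0.025, -0.047, 0, 0, 0],
  [-0.022, -0.025, -0.047, 0, 0, 0],
  [-0.022, -0.025, -0.047, 0, 0, 0],
  [-0.022, -0.025, -0.047, 0, 0, 0],
  [-0.022, -0.025, -0.047, 0, 0, 0],
  [-0.022, -0.025, -0.047, 0, 0, 0],
  [-0.022, -0.025, -0.047, 0, 0, 0],
  [0, 0, 0, 9.6, 0, 0],
])

```text
t: 1.15
ee_pos: [473.8, -295.5, 379.3]
orientation: [2.125, 0.206, -2.125]
ft_force: [-0.3, -0.8, -0.3]
width: 87.9
```

carry_out([
  [0, 0, 0, 9.6, 0, 0],
  [0, 0, 0, 0, 0, 0],
])

```text
t: 1.4
ee_pos: [474.4, -294.2, 379.2]
orientation: [2.214, 0.026, -2.216]
ft_force: [0.4, 0.1, -0.2]
width: 87.9
```

Run:
```python
from h import *
to((500,-260,400),down(-np.pi/2+.025))
snap('wrist','w1.png')
```

```text
at [ 474.4 -294.2  379.2] tool y [ 0.018 -1.    -0.005] shift mm [-20.7 -33.8 -26.2] turn deg [-0.38  0.04  0.3 ]
```

View pics/w1.png

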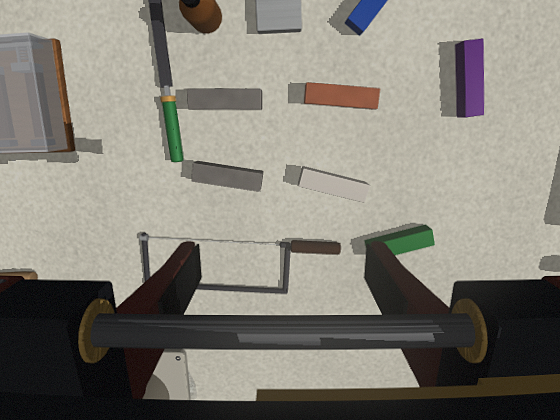

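Wrist view: grey stones at (225,98) and (227,176), red at (342,96), white at (333,183), and file1 beside the grey ones at (170,110). I'll flood-fill the top faces.

```bash
cat >> h.py <<'E'
def top(im,seed,z=28,tol=10):
    g=cv2.bilateralFilter(im['pixels'],5,20,3); m=np.zeros((g.shape[0]+2,g.shape[1]+2),np.uint8)
    cv2.floodFill(g,m,seed,0,(tol,)*3,(tol,)*3,cv2.FLOODFILL_MASK_ONLY|cv2.FLOODFILL_FIXED_RANGE|4|(255<<8))
    m=cv2.morphologyEx(m[1:-1,1:-1],cv2.MORPH_OPEN,np.ones((3,3)))
    c=max(cv2.findContours(m,cv2.RETR_EXTERNAL,cv2.CHAIN_APPROX_NONE)[0],key=cv2.contourArea)
    P=ray(im,c.reshape(-1,2),z)[:,:2].astype(np.float32); (x,y),(w,h),a=cv2.minAreaRect(P)
    if w<h: w,h,a=h,w,a-90
    return x,y,w,h,(a+180)%180
E
python3 - <<'E'
from h import *
im=load('w1')
for n,s in dict(A=(227,176),B=(225,99),W=(333,184),R=(342,96)).items():
  for tol in(12,20,28): print(n,tol,np.round(top(im,s,28,tol),1), im['pixels'][s[1],s[0]])
print('oil base',ray(im,[(207,28)],0),'file handle',ray(im,[(166,103),(183,160)],10))
E
```

```text
A 12 [ 454.8 -200.3  116.7   29.3   82.1] [ 98 103 107]
A 20 [ 456.9 -195.8  126.8   33.1   81.3] [ 98 103 107]
A 28 [ 456.8 -196.1  127.4   33.1   81.3] [ 98 103 107]
B 12 [ 572.5 -193.6  126.3   30.    90.7] [ 96 103 108]
B 20 [ 572.5 -193.6  126.3   30.    90.6] [ 96 103 108]
B 28 [ 572.5 -193.6  126.3   30.1   90.5] [ 96 103 108]
W 12 [ 464.4 -280.1  989.7  513.1   90.9] [170 179 185]
W 20 [ 464.3 -280.3  991.2  513.3   90.9] [170 179 185]
W 28 [ 464.4 -285.5 1001.7  513.3   90.9] [170 179 185]
R 12 [ 581.  -378.1  107.9   28.5   86.8] [ 70  93 148]
R 20 [ 580.9 -378.1  108.1   28.8   86.5] [ 70  93 148]
R 28 [ 581.  -378.1  108.4   29.2   86.6] [ 70  93 148]
oil base [[ 675.97989545 -174.61641282    0.        ]] file handle [[ 566.09483429 -109.37138568   10.        ]
 [ 477.87589635 -131.20265257   10.        ]]
```

carry_out([
  [0.01, -0.0605, 0.003, 0, 0, 0],
  [0.01, -0.0605, 0.003, 0, 0, 0],
  [0.01, -0.0605, 0.003, 0, 0, 0],
  [0.01, -0.0605, 0.003, 0, 0, 0],
  [0.01, -0.0605, 0.003, 0, 0, 0],
  [0.01, -0.0605, 0.003, 0, 0, 0],
  [0.01, -0.0605, 0.003, 0, 0, 0],
  [0.01, -0.0605, 0.003, 0, 0, 0],
])

```text
t: 2.45
ee_pos: [435.4, 195.1, 299.2]
orientation: [2.208, 0.045, -2.204]
ft_force: [1.3, 0.2, -0.1]
width: 88.1
```

carry_out([
  [0, -0.02, 0, 0, 0, 0],
  [0, 0, 0, 0, 0, 0],
])

```text
t: 2.7
ee_pos: [433.4, 218.3, 298.0]
orientation: [2.199, 0.057, -2.2]
ft_force: [0.2, -0.9, -0.1]
width: 87.6
```

Run:
```python
from h import *
to((440,190,300),down(-np.pi/2+.025))
snap('wrist','w2.png')
```

```text
at [433.4 218.3 298. ] tool y [ 0.047 -0.999 -0.004] shift mm [-2.1 28.6 -5.3] turn deg [1.28 0.02 0.24]
```

View pics/w2.png

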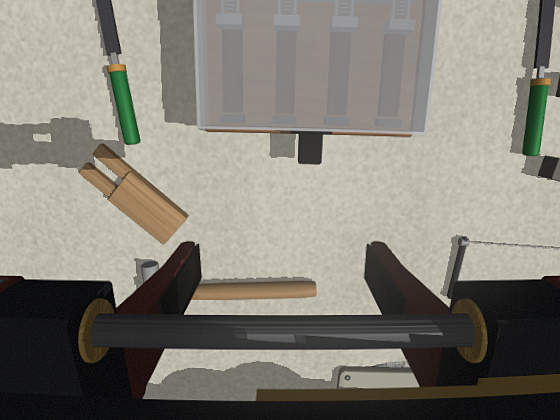

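Run:
```python
from h import *
np.set_printoptions(precision=1,suppress=True)
im=load('w2'); hsv=im['pixels'].max(2)
m=(hsv[120:175,280:340]<60); ys,xs=np.nonzero(m); print(xs.min()+280,xs.max()+280,ys.min()+120,ys.max()+120)
print('tab z43',ray(im,[(299,164),(322,164),(299,133),(323,133)],43))
print('cover top',ray(im,[(197,129),(424,131),(438,0),(198,0)],66))
print('board',ray(im,[(205,130),(412,136)],16))
# lip/jaw centres at lips: pixel
print('lips z34',ray(im,[(233,122),(288,123),(343,123),(390,123)],34))
print('jaw z48',ray(im,[(229,23),(287,23),(346,23),(403,26)],48))
```

```text
291 331 131 163
tab z43 [[450.3 199.9  43. ]
 [451.7 170.9  43. ]
 [488.6 202.2  43. ]
 [490.  172.6  43. ]]
cover top [[488.8 322.4  66. ]
 [499.9  56.8  66. ]
 [640.1  61.   66. ]
 [626.  320.2  66. ]]
board [[485.6 324.6  16. ]
 [491.5  51.1  16. ]]
lips z34 [[497.8 285.1  34. ]
 [499.7 216.3  34. ]
 [503.2 147.5  34. ]
 [506.5  88.3  34. ]]
jaw z48 [[608.3 289.2  48. ]
 [611.1 223.3  48. ]
 [614.6 156.3  48. ]
 [615.7  90.6  48. ]]
```

carry_out([
  [0.03, 0.0165, -0.0145, 0.9, 0, 0],
  [0.045, 0.0165, -0.0145, 0, 0, 0],
  [0.055, 0, 0, 0, 0, 0],
  [0.05, 0, 0, 0, 0, 0],
  [0.04, 0, 0, 0, 0, 0],
  [0, 0, 0, 0, 0, 0],
  [0, 0, 0, 0, 0, 0],
])

```text
t: 3.62
ee_pos: [469.6, 176.5, 76.1]
orientation: [2.217, 0.036, -2.203]
ft_force: [0.5, 0.2, 0.4]
width: 87.7
```

Run:
```python
from h import *
to((464,186.5,19),down(-np.pi/2+.03))
```

```text
at [469.6 176.5  76.1] tool y [ 0.028 -1.    -0.005] shift mm [57.1 -9.8  5.7] turn deg [-0.13 -0.39  0.29]
```

carry_out([
  [0, -0.009, 0.006, 0, -0.4, 0.3],
  [0.03, 0, 0, 0, 0, 0],
  [0.018, 0, 0, 0, 0, 0],
  [0, 0, 0, 0, 0, 0],
  [0, 0, 0, 0, 0, 0],
])

```text
t: 4.25
ee_pos: [468.4, 189.1, 35.6]
orientation: [2.223, 0.036, -2.195]
ft_force: [0.6, -0.3, -0.4]
width: 87.8
```

Run:
```python
from h import *
to((464,186.5,19),down(-np.pi/2+.03))
```

```text
at [468.4 189.1  35.6] tool y [ 0.029 -1.    -0.004] shift mm [16.5  2.6  4.6] turn deg [-0.07 -0.75  0.23]
```

carry_out([
  [0.014, 0.002, 0.004, 0, -0.75, 0.2],
  [0.004, 0, 0.001, 0, 0, 0],
  [0, 0, 0, 0, 0, 0],
])

```text
t: 4.62
ee_pos: [464.2, 187.5, 18.1]
orientation: [2.209, 0.033, -2.205]
ft_force: [0.6, 0.5, -0.5]
width: 87.9
```

carry_out([
  [0, 0, 0, 0, 0, 0],
  [0, 0, 0, 0, 0, 0],
  [0, 0, 0, 0, 0, 0],
  [0, 0, 0, 0, 0, 0],
  [0, 0, 0, 0, 0, 0],
  [0, 0, 0, 0, 0, 0],
], grip=1)

```text
t: 5.38
ee_pos: [464.5, 187.5, 18.4]
orientation: [2.21, 0.033, -2.205]
ft_force: [0.6, 0.0, -0.6]
width: 31.1
```

```bash
cat > arc.py <<'E'
from h import *
import sys
P,M,o=pose(); h=np.array([655.5+float(sys.argv[3]) if len(sys.argv)>3 else 655.5,18.]); g=P-19*M[:,0]
u=np.array([np.cos(.03),np.sin(.03),0])
dx=(g-[464.5,187.5,0])@u; a=np.arctan2(g[2]-18,191-dx); r=np.hypot(g[2]-18,191-dx); th=a-.1
print('theta',th,'r',r,'lat',(g-[464.5,187.5,0])@[-u[1],u[0],0],'F',o['ft_force'],o['width'])
n=int(sys.argv[1]); tgt=float(sys.argv[2]); k=np.linspace(th,tgt,n+1)+.1
pts=np.array([[464.5,187.5,0]+u*(191-192*np.cos(q))+[0,0,18+192*np.sin(q)] for q in k]); 
pts[0]=g
print((np.diff(pts,axis=0)@M).round(1).tolist(),np.degrees(R.from_matrix(M.T@down(-np.pi/2+.03)).as_rotvec()).round(2))
E
python3 arc.py 7 0.7
```

```text
theta 0.001029417759527737 r 192.01768661909284 lat -0.03769284250843414 F [ 0.5752456   0.04914274 -0.59044701] 31.052005125715358
[[-18.9, -0.1, -2.9], [-18.6, -0.0, -4.8], [-18.0, -0.0, -6.6], [-17.2, -0.0, -8.4], [-16.3, -0.0, -10.1], [-15.2, -0.0, -11.6], [-14.0, -0.0, -13.1]] [-0.07 -0.13  0.08]
```

carry_out([
  [-0.019, 0, -0.003, 0, 0, 0],
  [-0.0185, 0, -0.005, 0, 0, 0],
  [-0.018, 0, -0.0065, 0, 0, 0],
  [-0.017, 0, -0.0085, 0, 0, 0],
  [-0.0165, 0, -0.01, 0, 0, 0],
  [0, 0, 0, 0, 0, 0],
])

```text
t: 6.12
ee_pos: [497.4, 187.6, 107.8]
orientation: [2.208, 0.031, -2.208]
ft_force: [-0.1, 1.0, -2.1]
width: 29.9
```

```bash
python3 arc.py 6 1.0
```

```text
theta 0.5025517584916733 r 191.9072651858641 lat -0.9270710604735513 F [-0.11445542  1.00321626 -2.08304074] 29.861707170360333
[[-12.8, -1.0, -9.5], [-11.9, -0.0, -10.6], [-11.0, -0.0, -11.5], [-10.0, -0.0, -12.4], [-8.9, -0.0, -13.2], [-7.8, -0.0, -13.9]] [-0.16  0.02  0.03]
```

carry_out([
  [-0.0128, -0.001, -0.0095, 0, 0, 0],
  [-0.012, 0, -0.0105, 0, 0, 0],
  [-0.011, 0, -0.0115, 0, 0, 0],
  [-0.01, 0, -0.0125, 0, 0, 0],
  [-0.009, 0, -0.013, 0, 0, 0],
  [-0.008, 0, -0.014, 0, 0, 0],
  [0, 0, 0, 0, 0, 0],
])

```text
t: 7.0
ee_pos: [570.4, 189.3, 170.9]
orientation: [2.199, 0.028, -2.214]
ft_force: [0.7, -1.0, 0.0]
width: 29.5
```

```bash
python3 arc.py 8 1.64
```

```text
theta 1.0118844425088418 r 191.78639352263923 lat -1.327436037527883 F [ 0.68139991 -0.99712315  0.00683023] 29.538881761854867
[[-6.4, -1.3, -13.6], [-5.1, -0.0, -14.2], [-4.0, -0.0, -14.5], [-2.9, -0.0, -14.8], [-1.7, -0.0, -15.0], [-0.5, -0.0, -15.1], [0.7, -0.0, -15.1], [1.8, -0.0, -15.0]] [-0.14  0.41 -0.14]
```

carry_out([
  [-0.0065, -0.001, -0.0135, 0, 0.3, 0],
  [-0.005, 0, -0.014, 0, 0, 0],
  [-0.004, 0, -0.0145, 0, 0, 0],
  [-0.003, 0, -0.015, 0, 0, 0],
  [-0.0015, 0, -0.015, 0, 0, 0],
  [-0.0005, 0, -0.015, 0, 0, 0],
  [0.0005, 0, -0.015, 0, 0, 0],
  [0, 0, 0, 0, 0, 0],
])

```text
t: 8.0
ee_pos: [677.4, 191.9, 191.2]
orientation: [2.2, 0.025, -2.211]
ft_force: [0.3, -2.2, -1.9]
width: 29.5
```

```bash
python3 arc.py 3 1.66
```

```text
theta 1.5851718820002345 r 193.46399005607063 lat -1.9203933734829166 F [ 0.27117598 -2.20043394 -1.90141274] 29.52930366890443
[[2.0, -1.9, -4.6], [0.7, -0.0, -4.7], [0.8, -0.0, -4.7]] [-0.15  0.3  -0.26]
```

carry_out([
  [0.002, -0.001, -0.0055, 0, 0, 0],
  [0.001, 0, -0.005, 0, 0, 0],
  [0.001, 0, -0.005, 0, 0, 0],
  [0, 0, 0, 0, 0, 0],
  [0, 0, 0, 0, 0, 0],
])

```text
t: 8.62
ee_pos: [694.2, 192.3, 189.1]
orientation: [2.202, 0.024, -2.207]
ft_force: [-1.6, -3.2, -0.6]
width: 29.8
```

```bash
python3 arc.py 3 1.66
```

```text
theta 1.6721995720274494 r 193.9789471316741 lat -2.002745566709984 F [-1.64825537 -3.17853893 -0.60601612] 29.776600259028996
[[1.8, -2.0, 1.2], [-0.1, 0.0, 0.8], [-0.1, 0.0, 0.8]] [-0.14  0.15 -0.34]
```

carry_out([
  [0, 0, 0, 0, 0, 0],
  [0, 0, 0, 0, 0, 0],
  [0, 0, 0, 0, 0, 0],
  [-0.03, 0, 0, 0, 0, 0],
  [-0.045, 0, 0, 0, 0, 0],
  [-0.03, 0, 0.04, 0, 0, 0],
  [0, 0, 0.05, 0, 0, 0],
  [0, 0, 0.05, 0, 0, 0],
], grip=0.4)

```text
t: 9.62
ee_pos: [554.6, 191.2, 297.7]
orientation: [2.21, 0.028, -2.202]
ft_force: [1.0, 0.5, 0.2]
width: 53.0
```

carry_out([
  [0, 0, 0.035, 0, 0, 0],
  [0, 0, 0, 0, 0, 0],
  [0, 0, 0, 0, 0, 0],
])

```text
t: 10.0
ee_pos: [516.9, 190.8, 299.4]
orientation: [2.214, 0.031, -2.199]
ft_force: [-1.1, 0.0, -0.2]
width: 52.7
```

Run:
```python
from h import *
to((520,190,330),down(-np.pi/2+.03))
snap('wrist','w3.png')
```

```text
at [516.9 190.8 299.4] tool y [ 0.029 -1.     0.001] shift mm [-30.6   0.9  -3.3] turn deg [-0.04 -0.38 -0.05]
```

View pics/w3.png

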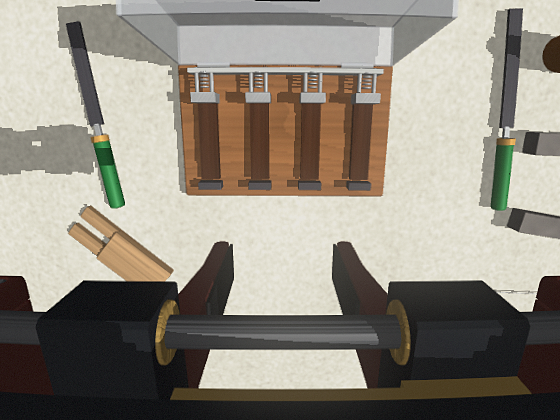

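Run:
```python
from h import *
np.set_printoptions(precision=1,suppress=True)
im=load('w3'); I=im['pixels']; hsv=cv2.cvtColor(I,cv2.COLOR_BGR2HSV)
m=((hsv[...,1]<70)*255).astype(np.uint8)
for nm,(y0,y1),z in(('lip',(170,193),34),('jaw',(90,106),48)):
    mm=np.zeros_like(m); mm[y0:y1,185:388]=m[y0:y1,185:388]
    n,l,st,c=cv2.connectedComponentsWithStats(mm,connectivity=4)
    for i in range(1,n):
        if st[i,4]>80:
            x,y,w,h=st[i,:4]; print(nm,st[i],ray(im,[(x-.5,y-.5),(x+w-.5,y-.5),(x-.5,y+h-.5),(x+w-.5,y+h-.5)],z)[:,:2].tolist().__str__()[:0],ray(im,[(x+w/2-.5,y-.5),(x+w/2-.5,y+h-.5)],z)[:,:2].ravel(), 'w',ray(im,[(x-.5,y+2),(x+w-.5,y+2)],z)[:,1])
print('board', ray(im,[(185,195),(384,195),(392,66),(180,66)],16))
```

```text
lip [383 170   5  23  96]  [530.3  57.6 499.6  54.2] w [60.5 53.9]
lip [198 180  25  10 234]  [510.2 286.1 496.8 286.5] w [302.7 269.7]
lip [248 180  23  10 202]  [512.  221.8 498.6 221.6] w [236.8 206.6]
lip [298 181  23   9 205]  [512.6 156.3 500.6 155.7] w [171.2 141. ]
lip [346 181  25  10 214]  [514.6  91.8 501.2  90.6] w [108.   74.9]
jaw [190  90  30  14 329]  [621.6 287.2 605.4 287.6] w [305.3 269.3]
jaw [245  90  26  13 301]  [623.  224.  608.1 223.8] w [239.5 208.5]
jaw [299  90  27  14 302]  [625.  159.3 608.9 158.5] w [175.2 143. ]
jaw [351  90  30  15 346]  [627.3  95.4 610.1  93.9] w [113.1  77.1]
board [[484.1 325.5  16. ]
 [492.2  49.4  16. ]
 [660.1  56.3  16. ]
 [652.  325.1  16. ]]
```

```bash
cat > go.py <<'E'
from h import *
import sys
from scipy.spatial.transform import Slerp
# go.py x y z yawdeg n
x,y,z,w=map(float,sys.argv[1:5]); n=int(sys.argv[5])
P,M,o=pose(); Rt=down(np.radians(w)); T=np.array([x,y,z])
print('at',P.round(1),'yaw',np.degrees(np.arctan2(M[1,1],M[0,1])).round(1),'F',o['ft_force'].round(1),'w',o['width'].round(1),'t',o['t'])
s=Slerp([0,1],R.from_matrix([M,Rt]))
A=None
for i in range(n):
    a=s(i/n).as_matrix(); b=s((i+1)/n).as_matrix()
    r=np.r_[a.T@(T-P)/n/1000,np.degrees(R.from_matrix(a.T@b).as_rotvec())]
    print([round(v,4) for v in r[:3]]+[round(v,1) for v in r[3:]])
E
python3 go.py 581 -378 200 -3.3 10
```

```text
Traceback (most recent call last):
  File "go.py", line 7, in <module>
    print('at',P.round(1),'yaw',np.degrees(np.arctan2(M[1,1],M[0,1])).round(1),'F',o['ft_force'].round(1),'w',o['width'].round(1),'t',o['t'])
                                                                                                              ^^^^^^^^^^^^^^^^
AttributeError: 'float' object has no attribute 'round'
```

```bash
sed -i "s/o\['width'\].round(1)/round(o['width'],1)/" go.py; python3 go.py 581 -378 200 -3.3 10
```

```text
at [516.9 190.8 299.3] yaw -88.3 F [ 0.7 -0.6 -1.1] w 52.8 t 10.05
[np.float64(0.01), np.float64(0.057), np.float64(-0.0047), np.float64(-8.5), np.float64(-0.0), np.float64(-0.0)]
[np.float64(0.01), np.float64(0.0571), np.float64(0.0038), np.float64(-8.5), np.float64(-0.0), np.float64(-0.0)]
[np.float64(0.01), np.float64(0.0559), np.float64(0.0122), np.float64(-8.5), np.float64(-0.0), np.float64(-0.0)]
[np.float64(0.0099), np.float64(0.0535), np.float64(0.0203), np.float64(-8.5), np.float64(-0.0), np.float64(-0.0)]
[np.float64(0.0099), np.float64(0.0499), np.float64(0.028), np.float64(-8.5), np.float64(-0.0), np.float64(-0.0)]
[np.float64(0.0099), np.float64(0.0452), np.float64(0.0351), np.float64(-8.5), np.float64(-0.0), np.float64(-0.0)]
[np.float64(0.0099), np.float64(0.0396), np.float64(0.0414), np.float64(-8.5), np.float64(-0.0), np.float64(-0.0)]
[np.float64(0.0099), np.float64(0.033), np.float64(0.0468), np.float64(-8.5), np.float64(-0.0), np.float64(-0.0)]
[np.float64(0.0099), np.float64(0.0257), np.float64(0.0511), np.float64(-8.5), np.float64(-0.0), np.float64(-0.0)]
[np.float64(0.0099), np.float64(0.0179), np.float64(0.0544), np.float64(-8.5), np.float64(-0.0), np.float64(-0.0)]
```

carry_out([
  [0.01, 0.057, -0.0047, -8.5, 0, 0],
  [0.01, 0.057, 0.004, -8.5, 0, 0],
  [0.01, 0.056, 0.012, -8.5, 0, 0],
  [0.01, 0.0535, 0.02, -8.5, 0, 0],
  [0.01, 0.05, 0.028, -8.5, 0, 0],
  [0.01, 0.045, 0.035, -8.5, 0, 0],
  [0.01, 0.0395, 0.041, -8.5, 0, 0],
  [0.01, 0.033, 0.047, -8.5, 0, 0],
], grip=0)

```text
t: 11.05
ee_pos: [588.7, -276.4, 216.6]
orientation: [1.443, 1.037, -1.424]
ft_force: [1.1, 0.2, 0.3]
width: 88.1
```

carry_out([
  [0.01, 0.02, 0.035, -8.5, 0, 0],
  [0.01, 0, 0.02, -4, 0, 0],
  [0, 0, 0, 0, 0, 0],
  [0, 0, 0, 0, 0, 0],
])

```text
t: 11.55
ee_pos: [595.8, -344.6, 192.2]
orientation: [1.286, 1.154, -1.269]
ft_force: [0.3, 0.5, 0.6]
width: 88.0
```

```bash
sed -i 's/print(\[round(v,4) for v in r\[:3\]\]+\[round(v,1) for v in r\[3:\]\])/print(np.array2string(np.r_[r[:3].round(4),r[3:].round(1)],suppress_small=True,floatmode="maxprec"))/' go.py
python3 - <<'E'
from h import *
im=snap('wrist','w4.png')
s=[tuple(int(v) for v in p) for p in proj(im,[(581,-378,28),(572,-203,28),(455,-206,28),(446,-375,28)])]; print(s)
for q in s[:3]:
  try: print(np.round(top(im,q,28,18),1),im['pixels'][q[1],q[0]])
  except Exception as e: print(e)
E
python3 go.py 581 -378 120 -3.3 2
```

```text
[(269, 225), (239, 44), (115, 63), (141, 234)]
[ 580.7 -378.1  107.9   28.8   86.9] [ 72  96 151]
[ 572.6 -211.4   94.1   29.3   91. ] [101 105 110]
[ 454.5 -204.9  106.2   29.3   82.1] [ 96 101 105]
at [ 595.7 -344.3  192.2] yaw -5.4 F [ 0.6  0.1 -0.5] w 88.1 t 11.6
[ 0.036  -0.0062  0.0175 -1.1    -0.     -0.4   ]
[ 0.0361 -0.0063  0.0174 -1.1    -0.     -0.4   ]
```

View pics/w4.png

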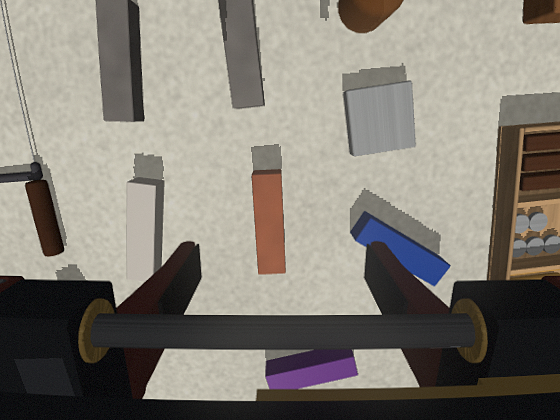

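carry_out([
  [0.036, -0.0062, 0.0175, -1.1, 0, -0.4],
  [0.036, -0.0062, 0.012, -1.1, 0, -0.4],
  [0, 0, 0, 0, 0, 0],
  [0, 0, 0, 0, 0, 0],
], grip=0.25)

```text
t: 12.1
ee_pos: [585.4, -370.0, 123.4]
orientation: [1.25, 1.18, -1.246]
ft_force: [0.9, 0.6, -0.7]
width: 65.8
```

```bash
python3 go.py 580.8 -378.1 6 -3.1 3
```

```text
at [ 585.4 -370.   123.4] yaw -3.1 F [ 0.9  0.6 -0.7] w 65.8 t 12.1
[ 0.0391 -0.0016  0.0027  0.      0.     -0.1   ]
[ 0.0391 -0.0015  0.0028  0.      0.     -0.1   ]
[ 0.0391 -0.0014  0.0028  0.      0.     -0.1   ]
```

carry_out([
  [0.039, -0.0016, 0.0027, 0, 0, 0],
  [0.039, -0.0015, 0.0028, 0, 0, 0],
  [0.02, -0.0015, 0.0028, 0, 0, 0],
  [0, 0, 0, 0, 0, 0],
])

```text
t: 12.6
ee_pos: [587.6, -378.6, 32.1]
orientation: [1.249, 1.167, -1.239]
ft_force: [-0.3, 0.4, 0.6]
width: 65.8
```

```bash
python3 go.py 580.8 -378.1 6 -3.1 1
```

```text
at [ 587.6 -378.6   32.1] yaw -3.0 F [-0.3  0.4  0.6] w 65.8 t 12.6
[ 0.026  -0.0073 -0.0004  0.1     0.4    -0.9   ]
```

carry_out([
  [0, -0.0075, 0, 0, 0.4, -0.9],
  [0.014, 0, 0, 0, 0, 0],
  [0.012, 0, 0, 0, 0, 0],
  [0, 0, 0, 0, 0, 0],
])

```text
t: 13.1
ee_pos: [582.0, -379.3, 8.6]
orientation: [1.247, 1.179, -1.246]
ft_force: [-0.6, -0.3, -0.7]
width: 66.0
```

```bash
python3 go.py 580.8 -378.1 6 -3.1 1
```

```text
at [ 582.  -379.3    8.6] yaw -3.0 F [-0.6 -0.3 -0.7] w 66.0 t 13.1
[ 0.0026 -0.0013 -0.0012  0.1     0.2    -0.2   ]
```

carry_out([
  [0.002, -0.001, -0.001, 0, 0.2, -0.2],
  [0, 0, 0, 0, 0, 0],
  [0, 0, 0, 0, 0, 0],
  [0, 0, 0, 0, 0, 0],
  [0, 0, 0, 0, 0, 0],
  [0, 0, 0, 0, 0, 0],
], grip=1)

```text
t: 13.85
ee_pos: [581.3, -378.4, 6.7]
orientation: [1.248, 1.184, -1.246]
ft_force: [0.0, -0.9, -0.5]
width: 30.3
```

carry_out([
  [-0.04, 0, 0, 0, 0, 0],
  [-0.05, 0, 0, 0, 0, 0],
  [-0.05, 0, 0, 0, 0, 0],
  [0, 0, 0, 0, 0, 0],
])

```text
t: 14.35
ee_pos: [579.9, -377.6, 148.2]
orientation: [1.249, 1.189, -1.248]
ft_force: [-0.8, 0.2, -2.6]
width: 30.1
```

```bash
python3 go.py 548 289 150 -88.5 13
```

```text
at [ 579.9 -377.6  148.2] yaw -3.0 F [-0.8  0.2 -2.6] w 30.1 t 14.35
[ 0.     -0.0051 -0.0511  6.6    -0.      0.    ]
[ 0.     -0.0109 -0.0502  6.6    -0.      0.    ]
[ 0.     -0.0166 -0.0486  6.6    -0.      0.    ]
[ 0.     -0.0221 -0.0464  6.6    -0.      0.    ]
[ 0.     -0.0272 -0.0435  6.6    -0.      0.    ]
[ 0.     -0.032  -0.0401  6.6    -0.      0.    ]
[-0.     -0.0364 -0.0362  6.6    -0.      0.    ]
[-0.     -0.0403 -0.0318  6.6    -0.      0.    ]
[-0.     -0.0437 -0.0269  6.6    -0.      0.    ]
[-0.0001 -0.0465 -0.0218  6.6    -0.      0.    ]
[-0.0001 -0.0487 -0.0163  6.6    -0.      0.    ]
[-0.0001 -0.0502 -0.0106  6.6    -0.      0.    ]
[-0.0001 -0.0511 -0.0048  6.6    -0.      0.    ]
```

carry_out([
  [-0.003, -0.005, -0.051, 6.6, 0, 0],
  [0, -0.011, -0.05, 6.6, 0, 0],
  [0, -0.0165, -0.0485, 6.6, 0, 0],
  [0, -0.022, -0.0465, 6.6, 0, 0],
  [0, -0.027, -0.0435, 6.6, 0, 0],
  [0, -0.032, -0.04, 6.6, 0, 0],
  [0, -0.0365, -0.036, 6.6, 0, 0],
  [0, -0.04, -0.032, 6.6, 0, 0],
])

```text
t: 15.35
ee_pos: [558.3, 42.2, 140.7]
orientation: [1.891, 0.561, -1.926]
ft_force: [0.4, -0.1, -1.9]
width: 29.7
```

```bash
python3 go.py 548 289 150 -88.5 6
```

```text
at [558.3  42.2 140.7] yaw -57.9 F [ 0.4 -0.1 -1.9] w 29.7 t 15.35
[-0.0012 -0.0358 -0.0204  5.1     0.2     0.1   ]
[-0.0013 -0.0374 -0.0171  5.1     0.2     0.1   ]
[-0.0013 -0.0388 -0.0137  5.1     0.2     0.1   ]
[-0.0013 -0.0399 -0.0102  5.1     0.2     0.1   ]
[-0.0014 -0.0406 -0.0067  5.1     0.2     0.1   ]
[-0.0015 -0.0411 -0.003   5.1     0.2     0.1   ]
```

carry_out([
  [-0.0012, -0.036, -0.0205, 5.1, 0.2, 0.1],
  [-0.0012, -0.0375, -0.017, 5.1, 0.2, 0.1],
  [-0.0012, -0.039, -0.0135, 5.1, 0.2, 0.1],
  [-0.0012, -0.04, -0.01, 5.1, 0.2, 0.1],
  [-0.0012, -0.0405, -0.0065, 5.1, 0.2, 0.1],
  [-0.0012, -0.03, -0.003, 5.1, 0.2, 0.1],
  [0, 0, 0, 0, 0, 0],
  [0, 0, 0, 0, 0, 0],
])

```text
t: 16.35
ee_pos: [539.1, 286.4, 135.2]
orientation: [2.193, 0.01, -2.231]
ft_force: [-1.0, 0.4, -1.5]
width: 29.6
```

```bash
python3 go.py 548 289 90 -88.5 2; python3 -c "
from h import *
im=snap('wrist','w5.png')"
```

```text
at [539.1 286.4 135.2] yaw -89.2 F [-1.   0.4 -1.5] w 29.6 t 16.35
[ 0.0225 -0.0014 -0.0049 -0.4     0.5    -0.1   ]
[ 0.0226 -0.0013 -0.0047 -0.4     0.5    -0.1   ]
```

View pics/w5.png

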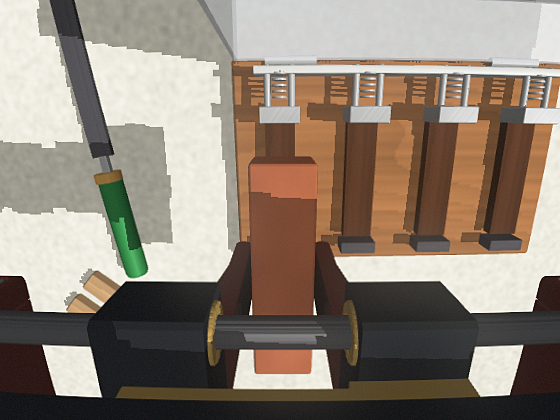

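```bash
python3 -c "
from h import *
im=load('w5'); print(ray(im,[(250,164),(317,164),(252,193)],156))"
```

```text
[[593.96911492 301.66926415 156.        ]
 [594.35072894 273.08022026 156.        ]
 [581.24139332 300.96147553 156.        ]]
```

carry_out([
  [0.025, -0.0014, -0.005, -0.4, 0.5, -0.1],
  [0.04, -0.0015, -0.004, -0.4, 0.5, 0],
  [0, 0, 0, 0, 0, 0],
  [0, 0, 0, 0, 0, 0],
])

```text
t: 16.9
ee_pos: [548.5, 285.0, 69.6]
orientation: [2.208, 0.024, -2.207]
ft_force: [-0.3, -1.0, -2.2]
width: 30.0
```

```bash
python3 go.py 546.5 288.9 62 -88.5 1
```

```text
at [548.5 285.   69.6] yaw -88.6 F [-0.3 -1.  -2.2] w 30.0 t 16.9
[ 0.0076 -0.004   0.0019 -0.1    -0.     -0.2   ]
```

carry_out([
  [0.0075, -0.004, 0.002, 0, 0, -0.2],
  [0.009, 0, 0, 0, 0, 0],
  [0.008, 0, 0, 0, 0, 0],
  [0, 0, 0, 0, 0, 0],
])

```text
t: 17.4
ee_pos: [547.8, 289.6, 46.6]
orientation: [2.215, 0.03, -2.206]
ft_force: [-0.1, 0.4, -2.9]
width: 29.8
```

```bash
python3 go.py 546.5 288.9 43.5 -88.5 1
```

```text
at [547.8 289.6  46.6] yaw -88.6 F [-0.1  0.4 -2.9] w 29.8 t 17.4
[ 0.0031  0.0007  0.0013 -0.1    -0.2     0.2   ]
```

carry_out([
  [0.003, 0.0007, 0, 0, -0.2, 0],
  [0, 0, -0.006, 0, 0, 0],
  [0, 0, -0.006, 0, 0, 0],
  [0, 0, -0.005, 0, 0, 0],
  [0, 0, 0, 0, 0, 0],
])

```text
t: 18.02
ee_pos: [561.1, 288.9, 43.0]
orientation: [2.198, 0.027, -2.221]
ft_force: [-7.1, 1.6, 1.4]
width: 30.0
```

```bash
python3 go.py 564.5 288.9 43.5 -88.5 1
```

```text
at [561.1 288.9  43. ] yaw -88.6 F [-7.1  1.6  1.4] w 30.0 t 18.025
[-0.0005  0.0001 -0.0034 -0.1     0.6     0.    ]
```

carry_out([
  [0, 0, -0.004, 0, 0.6, 0],
  [0, 0, 0, 0, 0, 0],
])

```text
t: 18.27
ee_pos: [562.1, 288.9, 42.6]
orientation: [2.201, 0.026, -2.217]
ft_force: [-7.1, 1.2, 2.2]
width: 29.8
```

carry_out([
  [0.004, 0, -0.001, 0, 0, 0],
  [0.004, 0, 0, 0, 0, 0],
  [0, 0, 0, 0, 0, 0],
])

```text
t: 18.65
ee_pos: [562.1, 289.0, 35.1]
orientation: [2.198, 0.025, -2.219]
ft_force: [-1.7, 0.9, -5.4]
width: 29.8
```

carry_out([
  [0.003, 0, 0, 0, 0.5, 0],
  [0.002, 0, 0, 0, 0, 0],
  [0, 0, 0, 0, 0, 0],
])

```text
t: 19.02
ee_pos: [562.1, 289.0, 32.7]
orientation: [2.209, 0.025, -2.209]
ft_force: [-1.7, 2.5, -10.8]
width: 29.6
```

carry_out([
  [0.001, 0, 0, 0, 0, 0],
  [0, 0, 0, 0, 0, 0],
])

```text
t: 19.27
ee_pos: [562.1, 289.0, 32.6]
orientation: [2.209, 0.025, -2.209]
ft_force: [-2.0, 0.3, -3.5]
width: 29.6
```

carry_out([
  [0, 0, 0, 0, 0, 0],
  [0, 0, 0, 0, 0, 0],
  [0, 0, 0, 0, 0, 0],
  [0, 0, 0, 0, 0, 0],
], grip=0.45)

```text
t: 19.77
ee_pos: [564.8, 289.6, 32.9]
orientation: [2.215, 0.027, -2.204]
ft_force: [-0.6, -1.1, 0.1]
width: 48.1
```

carry_out([
  [-0.02, 0, 0, 0, 0, 0],
  [-0.03, 0, 0, 0, 0, 0],
  [-0.04, 0, 0, 0, 0, 0],
  [-0.04, 0, 0, 0, 0, 0],
  [-0.03, 0, 0, 0, 0, 0],
  [0, 0, 0, 0, 0, 0],
])

```text
t: 20.52
ee_pos: [565.1, 289.9, 204.7]
orientation: [2.222, 0.029, -2.2]
ft_force: [-0.5, -0.2, -0.0]
width: 48.4
```

Run:
```python
from h import *
im=snap('wrist','w6.png')
P,M,o=pose(); print(P,o['t'],o['width'],o['ft_force'])
q=tuple(int(v) for v in proj(im,[(590,289.5,54)])[0]); print(q)
for t in(12,20,30): print(np.round(top(im,q,54,t),1))
```

```text
[564.26290339 289.56070068 203.14359958] 20.575 48.01761631738161 [ 0.30841466  0.37855589 -0.86872285]
(284, 171)
[561.8 288.4 108.5  29.1   0.8]
[569.8 275.7 124.3  54.8   0.8]
[572.4 282.8 138.1  76.2   1.3]
```

View pics/w6.png

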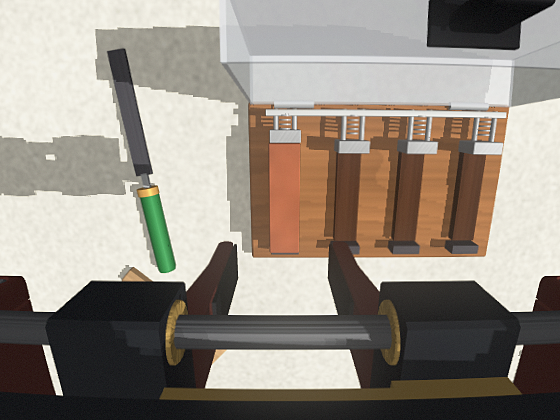

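```bash
python3 go.py 455 -345 195 -11 13
```

```text
at [564.3 289.6 203.1] yaw -88.6 F [ 0.3  0.4 -0.9] w 48.0 t 20.575
[ 0.0005  0.0486  0.0096 -6.     -0.     -0.    ]
[ 0.0005  0.0473  0.0146 -6.     -0.     -0.    ]
[ 0.0005  0.0456  0.0194 -6.     -0.     -0.    ]
[ 0.0005  0.0433  0.0241 -6.     -0.     -0.    ]
[ 0.0005  0.0406  0.0284 -6.     -0.     -0.    ]
[ 0.0005  0.0374  0.0325 -6.     -0.     -0.    ]
[ 0.0005  0.0338  0.0362 -6.     -0.     -0.    ]
[ 0.0005  0.0299  0.0395 -6.     -0.     -0.    ]
[ 0.0005  0.0256  0.0424 -6.     -0.     -0.    ]
[ 0.0005  0.021   0.0448 -6.     -0.     -0.    ]
[ 0.0006  0.0162  0.0468 -6.     -0.     -0.    ]
[ 0.0006  0.0113  0.0482 -6.     -0.     -0.    ]
[ 0.0006  0.0062  0.0491 -6.     -0.     -0.    ]
```

carry_out([
  [0, 0.0485, 0.0095, -6, 0, 0],
  [0, 0.047, 0.0145, -6, 0, 0],
  [0, 0.0455, 0.0195, -6, 0, 0],
  [0, 0.0435, 0.024, -6, 0, 0],
  [0, 0.0405, 0.0285, -6, 0, 0],
  [0, 0.0375, 0.0325, -6, 0, 0],
  [0, 0.034, 0.036, -6, 0, 0],
  [0, 0.03, 0.0395, -6, 0, 0],
], grip=0.25)

```text
t: 21.58
ee_pos: [495.0, -110.4, 193.9]
orientation: [1.683, 0.814, -1.693]
ft_force: [0.0, 0.3, 0.6]
width: 65.7
```

```bash
python3 go.py 455 -345 195 -11 5
```

```text
at [ 495.  -110.4  193.9] yaw -38.7 F [0.  0.3 0.6] w 65.7 t 21.575
[-0.0002  0.0231  0.0416 -5.5     0.      0.1   ]
[-0.0002  0.019   0.0437 -5.5     0.      0.1   ]
[-0.0002  0.0147  0.0453 -5.5     0.      0.1   ]
[-0.0002  0.0102  0.0465 -5.5     0.      0.1   ]
[-0.0002  0.0057  0.0473 -5.5     0.      0.1   ]
```

carry_out([
  [0, 0.023, 0.0415, -5.5, 0, 0],
  [0, 0.019, 0.0435, -5.5, 0, 0],
  [0, 0.0145, 0.0455, -5.5, 0, 0],
  [0, 0.01, 0.0465, -5.5, 0, 0],
  [0, 0.0055, 0.035, -5.5, 0, 0],
  [0, 0, 0, 0, 0, 0],
  [0, 0, 0, 0, 0, 0],
])

```text
t: 22.45
ee_pos: [450.5, -339.8, 185.3]
orientation: [1.341, 1.136, -1.356]
ft_force: [0.8, -0.4, -0.4]
width: 66.0
```

Run:
```python
from h import *
im=snap('wrist','w7.png'); P,M,o=pose(); print(P,M[:,1])
I=cv2.cvtColor(im['pixels'],cv2.COLOR_BGR2GRAY).astype(float)
c=proj(im,[(443,-375,28),(453,-335,28),(433,-415,28)]).astype(int); print(c)
u,v=c[0]; print(I[v,u-60:u+60:4]); print(I[max(0,v-110):v+60:4,u])
print(im['pixels'][v,u],im['pixels'][v,u+55],im['pixels'][v-20,u],im['pixels'][v-20,u+60])
m=cv2.blur(I,(7,7)); s=np.sqrt(np.maximum(cv2.blur(I*I,(7,7))-m*m,0)); print(s[v,u-60:u+60:4].round(1))
```

```text
[ 450.67890195 -339.68408884  185.35861935] [ 0.98291257 -0.18300341 -0.01981485]
[[284 229]
 [287 190]
 [282 266]]
[189. 192. 191. 196. 194. 195. 194. 188. 187. 190. 190. 195. 175. 189.
 191. 192. 192. 193. 192. 181. 181. 185. 184. 192. 191. 182. 179. 189.
 182. 184.]
[192. 186. 185. 197. 193. 189. 195. 114. 123. 126. 123. 126. 124.  91.
 133. 182. 181. 183. 184. 186. 186. 185. 186. 188. 189. 190. 190. 191.
 191. 193. 193. 192. 194. 194. 194. 196. 196. 197. 199. 201. 187. 191.
 190.]
[180 191 198] [169 183 187] [175 185 191] [176 191 194]
[ 2.4  3.4  3.9  3.2  2.3  2.   3.6  3.   2.6  2.3  2.  38.7 37.6  3.5
  1.3  1.1  1.2  1.2  1.8 13.2 10.6  2.9  4.3  2.7  3.7  2.9  2.7  3.7
  4.1  2.6]
```

```bash
python3 -c "
from h import *
I=load('w7')['pixels'][140:300,210:360]; cv2.imwrite('pics/w7c.png',cv2.resize(I,(600,640)[:2] if 0 else (562,600),interpolation=cv2.INTER_CUBIC))"
```

```text
(no output)
```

View pics/w7c.png

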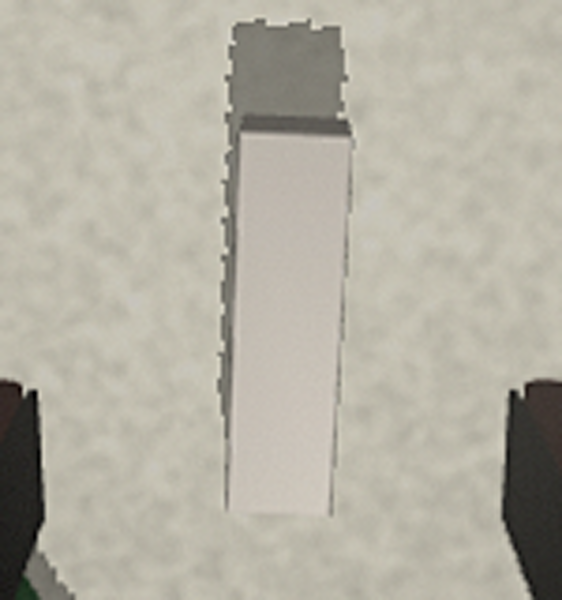

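```bash
python3 - <<'E'
from h import *
im=load('w7'); p=(np.array([(241,132),(351,134),(332,515),(228,512)])+.5)/3.75+(210,140)-.5
P=ray(im,p,28)[:,:2]; print(P.round(1)); (x,y),wh,a=cv2.minAreaRect(P.astype(np.float32)); print(P.mean(0),wh,a)
d=P[:2].mean(0)-P[2:].mean(0); print(np.degrees(np.arctan2(d[1],d[0])))
E
python3 go.py 443.2 -375 80 -10 3
```

```text
[[ 443.1 -317.7]
 [ 471.2 -323.4]
 [ 447.7 -430. ]
 [ 418.8 -423.9]]
[ 445.19024275 -373.75344295] (109.40755462646484, 29.54054069519043) 77.56398010253906
77.31887811397115
at [ 450.7 -339.7  185.4] yaw -10.5 F [-1.5  0.5 -0.6] w 65.8 t 22.5
[ 0.0351  0.0004  0.0122 -0.2    -0.1     0.4   ]
[ 0.0351  0.0001  0.0122 -0.2    -0.1     0.4   ]
[ 0.0351 -0.0001  0.0121 -0.2    -0.1     0.4   ]
```

carry_out([
  [0.035, 0.0005, 0.012, 2, 0, 0.6],
  [0.035, 0.001, 0.012, 0, 0, 0.6],
  [0.035, 0.001, 0.01, 0, 0, 0],
  [0, 0, 0, 0, 0, 0],
])

```text
t: 23.0
ee_pos: [447.2, -368.5, 78.3]
orientation: [1.372, 1.1, -1.363]
ft_force: [1.1, 0.2, 0.5]
width: 65.8
```

```bash
python3 go.py 445.2 -373.8 40 -12.5 2
```

```text
at [ 447.2 -368.5   78.3] yaw -12.4 F [1.1 0.2 0.5] w 65.8 t 23.0
[ 0.0191 -0.0004  0.0029  0.     -0.2    -0.1   ]
[ 0.0191 -0.0004  0.0028  0.     -0.2    -0.1   ]
```

carry_out([
  [0.03, -0.001, 0.004, 0, -0.2, -0.1],
  [0.02, -0.001, 0.002, 0, -0.2, -0.1],
  [0.012, 0, 0, 0, 0, 0],
  [0, 0, 0, 0, 0, 0],
])

```text
t: 23.5
ee_pos: [447.4, -372.7, 18.8]
orientation: [1.363, 1.095, -1.365]
ft_force: [0.2, 0.4, 0.6]
width: 66.1
```

```bash
python3 go.py 445.2 -373.8 6.5 -12.5 1
```

```text
at [ 447.4 -372.7   18.8] yaw -12.3 F [0.2 0.4 0.6] w 66.1 t 23.5
[ 0.0123 -0.002   0.0015  0.2     0.2    -0.2   ]
```

carry_out([
  [0.007, -0.002, 0.0015, 0.2, 0.2, -0.2],
  [0.005, 0, 0, 0, 0, 0],
  [0, 0, 0, 0, 0, 0],
])

```text
t: 23.88
ee_pos: [446.0, -374.5, 7.7]
orientation: [1.368, 1.096, -1.368]
ft_force: [0.6, 0.3, -0.7]
width: 65.8
```

carry_out([
  [0, 0, 0, 0, 0, 0],
  [0, 0, 0, 0, 0, 0],
  [0, 0, 0, 0, 0, 0],
  [0, 0, 0, 0, 0, 0],
  [0, 0, 0, 0, 0, 0],
], grip=1)

```text
t: 24.5
ee_pos: [446.1, -374.8, 8.3]
orientation: [1.368, 1.095, -1.368]
ft_force: [-0.2, 0.2, -0.5]
width: 29.9
```

carry_out([
  [-0.04, 0, 0, 0, 0, 0],
  [-0.05, 0, 0, 0, 0, 0],
  [-0.05, 0, 0, 0, 0, 0],
  [0, 0, 0, 0, 0, 0],
])

```text
t: 25.0
ee_pos: [444.9, -373.5, 150.0]
orientation: [1.368, 1.1, -1.369]
ft_force: [0.3, 0.0, -2.3]
width: 29.8
```

```bash
python3 go.py 545 222.6 150 -88.5 12
```

```text
at [ 444.9 -373.5  150. ] yaw -12.5 F [ 0.3  0.  -2.3] w 29.8 t 25.0
[ 0.     -0.0026 -0.0503  6.3     0.      0.    ]
[ 0.     -0.0082 -0.0497  6.3     0.      0.    ]
[ 0.     -0.0136 -0.0485  6.3     0.      0.    ]
[ 0.     -0.0189 -0.0467  6.3     0.      0.    ]
[ 0.     -0.0239 -0.0443  6.3     0.      0.    ]
[ 0.     -0.0286 -0.0414  6.3     0.      0.    ]
[ 0.    -0.033 -0.038  6.3    0.     0.   ]
[ 0.     -0.037  -0.0342  6.3     0.      0.    ]
[ 0.     -0.0406 -0.0299  6.3     0.      0.    ]
[ 0.     -0.0436 -0.0252  6.3     0.      0.    ]
[ 0.     -0.0461 -0.0202  6.3     0.      0.    ]
[ 0.     -0.0481 -0.015   6.3     0.      0.    ]
```

carry_out([
  [-0.002, -0.0025, -0.05, 6.3, 0, 0],
  [0, -0.008, -0.0495, 6.3, 0, 0],
  [0, -0.0135, -0.0485, 6.3, 0, 0],
  [0, -0.019, -0.0465, 6.3, 0, 0],
  [0, -0.024, -0.0445, 6.3, 0, 0],
  [0, -0.0285, -0.0415, 6.3, 0, 0],
  [0, -0.033, -0.038, 6.3, 0, 0],
  [0, -0.037, -0.034, 6.3, 0, 0],
])

```text
t: 26.0
ee_pos: [510.6, 32.7, 141.1]
orientation: [1.967, 0.448, -1.998]
ft_force: [1.3, -0.6, -2.9]
width: 29.6
```

```bash
python3 go.py 547 222.6 150 -88.5 5
```

```text
at [510.6  32.7 141.1] yaw -65.0 F [ 1.3 -0.6 -2.9] w 29.6 t 26.0
[-0.0017 -0.0313 -0.0227  4.7     0.2     0.1   ]
[-0.0017 -0.0331 -0.02    4.7     0.2     0.1   ]
[-0.0017 -0.0346 -0.0172  4.7     0.2     0.1   ]
[-0.0017 -0.0359 -0.0143  4.7     0.2     0.1   ]
[-0.0017 -0.037  -0.0113  4.7     0.2     0.1   ]
```

carry_out([
  [-0.001, -0.0315, -0.0225, 4.7, 0.2, 0.1],
  [-0.001, -0.033, -0.02, 4.7, 0.2, 0.1],
  [-0.001, -0.0345, -0.017, 4.7, 0.2, 0.1],
  [0, -0.036, -0.0145, 4.7, 0.2, 0.1],
  [0.01, -0.03, -0.011, 4.7, 0.2, 0.1],
  [0.02, 0, 0, 0, 0, 0],
  [0.02, 0, 0, 0, 0, 0],
  [0, 0, 0, 0, 0, 0],
])

```text
t: 27.0
ee_pos: [538.8, 223.6, 78.2]
orientation: [2.19, 0.013, -2.229]
ft_force: [-0.3, -0.6, -1.6]
width: 29.9
```

```bash
python3 go.py 546.5 222.6 65 -88.5 1
```

```text
at [538.8 223.6  78.2] yaw -89.0 F [-0.3 -0.6 -1.6] w 29.9 t 27.0
[ 0.013   0.0011 -0.008  -0.5     1.     -0.3   ]
```

carry_out([
  [0.008, 0.001, -0.0075, -0.5, 1, -0.3],
  [0.01, 0, 0, 0, 0, 0],
  [0.01, 0, 0, 0, 0, 0],
  [0, 0, 0, 0, 0, 0],
])

```text
t: 27.5
ee_pos: [546.7, 222.0, 48.2]
orientation: [2.209, 0.029, -2.207]
ft_force: [-0.0, -0.0, -2.2]
width: 30.0
```

```bash
python3 go.py 546.5 222.6 45 -88.5 1
```

```text
at [546.7 222.   48.2] yaw -88.5 F [-0.  -0.  -2.2] w 30.0 t 27.5
[ 0.0032 -0.0006  0.0002  0.     -0.1    -0.    ]
```

carry_out([
  [0.003, -0.0005, 0, 0, -0.1, 0],
  [0, 0, -0.006, 0, 0, 0],
  [0, 0, -0.006, 0, 0.2, 0],
  [0, 0, -0.006, 0, 0.3, 0],
  [0, 0, -0.005, 0, 0.3, 0],
  [0, 0, 0, 0, 0, 0],
])

```text
t: 28.25
ee_pos: [564.5, 222.9, 45.0]
orientation: [2.207, 0.026, -2.207]
ft_force: [-7.8, 0.3, 1.4]
width: 29.8
```

```bash
python3 go.py 564 222.6 44.5 -88.5 1
```

```text
at [564.5 222.9  45. ] yaw -88.5 F [-7.8  0.3  1.4] w 29.8 t 28.25
[ 0.0005  0.0003  0.0005 -0.      0.     -0.1   ]
```

carry_out([
  [0.004, 0, -0.0005, 0, 0, 0],
  [0.004, 0, -0.0005, 0, 0, 0],
  [0.003, 0, 0, 0, 0, 0],
  [0, 0, 0, 0, 0, 0],
])

```text
t: 28.75
ee_pos: [563.2, 222.8, 34.6]
orientation: [2.201, 0.025, -2.213]
ft_force: [-1.4, 0.3, -6.8]
width: 30.2
```

carry_out([
  [0.001, 0, 0, 0, 0, 0],
  [0, 0, 0, 0, 0, 0],
])

```text
t: 29.0
ee_pos: [563.1, 222.8, 34.3]
orientation: [2.2, 0.024, -2.213]
ft_force: [-3.3, -0.3, -3.0]
width: 29.8
```

carry_out([
  [0, 0, 0, 0, 0, 0],
  [0, 0, 0, 0, 0, 0],
  [0, 0, 0, 0, 0, 0],
  [0, 0, 0, 0, 0, 0],
], grip=0.45)

```text
t: 29.5
ee_pos: [566.2, 223.4, 35.3]
orientation: [2.207, 0.026, -2.208]
ft_force: [-0.3, -0.1, 0.3]
width: 48.1
```

carry_out([
  [-0.02, 0, 0, 0, 0, 0],
  [-0.03, 0, 0, 0, 0, 0],
  [-0.04, 0, 0, 0, 0, 0],
  [-0.04, 0, 0, 0, 0, 0],
  [-0.03, 0, 0, 0, 0, 0],
  [0, 0, 0, 0, 0, 0],
])

```text
t: 30.25
ee_pos: [567.2, 224.1, 207.1]
orientation: [2.213, 0.028, -2.203]
ft_force: [0.1, 0.9, -0.7]
width: 48.1
```

```bash
python3 - <<'E'
from h import *
im=snap('wrist','w8.png')
for b,(x,y) in dict(b1=(561.8,288.5),b2=(563.4,222.6)).items():
  for t in(12,20):
    q=tuple(int(v) for v in proj(im,[(x+30,y,54)])[0]); print(b,q,np.round(top(im,q,54,t),1))
E
python3 go.py 465 -175 195 -8 12
```

```text
b1 (216, 169) [561.9 289.2 107.4  28.9   1.4]
b1 (216, 169) [561.9 289.2 107.4  29.    1.4]
b2 (285, 169) [563.6 223.  107.   28.6   1.5]
b2 (285, 169) [563.6 223.  107.   28.7   1.5]
at [566.4 223.8 205.6] yaw -88.5 F [0.7 1.1 0. ] w 48.4 t 30.3
[ 0.0009  0.033   0.0093 -6.7    -0.     -0.    ]
[ 0.0009  0.0317  0.0131 -6.7    -0.     -0.    ]
[ 0.0009  0.0299  0.0167 -6.7    -0.     -0.    ]
[ 0.0009  0.0278  0.0201 -6.7    -0.     -0.    ]
[ 0.0009  0.0252  0.0232 -6.7    -0.     -0.    ]
[ 0.0009  0.0224  0.026  -6.7    -0.     -0.    ]
[ 0.0009  0.0192  0.0284 -6.7    -0.     -0.    ]
[ 0.0009  0.0157  0.0305 -6.7    -0.     -0.    ]
[ 0.0009  0.012   0.0321 -6.7    -0.     -0.    ]
[ 0.0009  0.0082  0.0333 -6.7    -0.     -0.    ]
[ 0.0009  0.0043  0.034  -6.7    -0.     -0.    ]
[ 0.0009  0.0003  0.0343 -6.7    -0.     -0.    ]
```

carry_out([
  [0, 0.036, 0.01, -7, 0, 0],
  [0, 0.035, 0.0145, -7, 0, 0],
  [0, 0.033, 0.018, -7, 0, 0],
  [0, 0.03, 0.022, -7, 0, 0],
  [0, 0.0275, 0.0255, -7, 0, 0],
  [0, 0.0245, 0.0285, -7, 0, 0],
  [0, 0.021, 0.031, -7, 0, 0],
  [0, 0.017, 0.033, -7, 0, 0],
], grip=0.25)

```text
t: 31.3
ee_pos: [493.1, -75.5, 197.2]
orientation: [1.579, 0.915, -1.601]
ft_force: [0.0, -0.3, -0.1]
width: 66.0
```

carry_out([
  [0, 0.012, 0.033, -7, 0, 0],
  [0, 0.008, 0.034, -7, 0, 0],
  [0, 0.004, 0.02, -7, 0, 0],
  [0, 0, 0, -3, 0, 0],
  [0, 0, 0, 0, 0, 0],
  [0, 0, 0, 0, 0, 0],
])

```text
t: 32.05
ee_pos: [472.4, -168.6, 191.0]
orientation: [1.273, 1.179, -1.303]
ft_force: [-0.3, -0.7, 0.3]
width: 65.5
```

```bash
python3 - <<'E'
from h import *
im=snap('wrist','w9.png')
for n,(x,y) in dict(A=(455,-205),B=(572,-203)).items():
  for t in(12,20):
    q=tuple(int(v) for v in proj(im,[(x,y,28)])[0]); print(n,q,im['pixels'][q[1],q[0]],np.round(top(im,q,28,t),1))
E
python3 go.py 455 -203 80 -8 3
```

```text
A (273, 228) [174 189 192] [ 447.2 -143.8  610.1  324.9  173.6]
A (273, 228) [174 189 192] [ 446.8 -143.9  610.8  325.3  173.6]
B (386, 216) [107 112 118] [ 573.  -202.9  108.1   28.9   90.7]
B (386, 216) [107 112 118] [ 573.1 -202.8  108.3   29.3   90.6]
at [ 472.3 -168.5  191.1] yaw -5.9 F [ 0.4 -0.3  0.3] w 66.0 t 32.1
[ 0.0371 -0.0036  0.012   0.7     0.      0.5   ]
[ 0.0371 -0.0038  0.0121  0.7     0.      0.5   ]
[ 0.0371 -0.004   0.0121  0.7     0.      0.5   ]
```

View pics/w9.png

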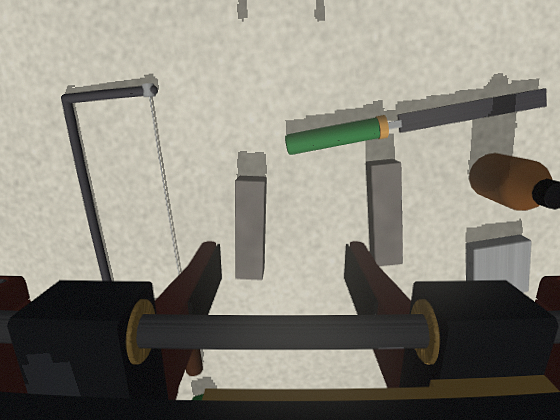

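Run:
```python
from h import *
im=load('w9')
for t in(12,20): print(np.round(top(im,(250,225),28,t),1))
print('oil base left',ray(im,[(471,180)],10),ray(im,[(478,160),(478,200)],0))
```

```text
[ 429.2 -206.2  107.8   29.2   81.8]
[ 429.2 -206.1  108.3   29.3   81.8]
oil base left [[ 667.18563979 -177.02634191   10.        ]] [[ 679.21213722 -158.19620357    0.        ]
 [ 681.4879819  -202.78207813    0.        ]]
```

```bash
python3 go.py 429.2 -206.2 80 -8.2 3
```

```text
at [ 472.3 -168.5  191.1] yaw -5.9 F [ 0.4 -0.3  0.3] w 66.0 t 32.1
[ 0.0373 -0.0121  0.014   0.8     0.      0.5   ]
[ 0.0372 -0.0122  0.0141  0.8     0.      0.5   ]
[ 0.0371 -0.0123  0.0143  0.8     0.      0.5   ]
```

carry_out([
  [0.037, -0.014, 0.015, 0.8, 0, 0.5],
  [0.037, -0.014, 0.015, 0.8, 0, 0.5],
  [0.037, -0.014, 0.014, 0.8, 0, 0.5],
  [0, 0, 0, 0, 0, 0],
  [0, 0, 0, 0, 0, 0],
])

```text
t: 32.72
ee_pos: [425.8, -206.9, 79.8]
orientation: [1.316, 1.132, -1.312]
ft_force: [0.2, 0.3, 0.1]
width: 66.2
```

```bash
python3 go.py 429.2 -206.2 40 -8.2 2
```

```text
at [ 425.8 -206.9   79.8] yaw -8.3 F [0.2 0.3 0.1] w 66.2 t 32.725
[ 0.0199  0.0015 -0.0006 -0.      0.     -0.2   ]
[ 0.0199  0.0016 -0.0006 -0.      0.     -0.2   ]
```

carry_out([
  [0.03, 0.002, -0.0005, 0, 0, -0.2],
  [0.02, 0.001, 0, 0, 0, 0],
  [0.012, 0, 0, 0, 0, 0],
  [0, 0, 0, 0, 0, 0],
])

```text
t: 33.22
ee_pos: [436.8, -207.9, 22.0]
orientation: [1.314, 1.125, -1.306]
ft_force: [0.4, 0.8, -0.2]
width: 65.8
```

```bash
python3 go.py 429.2 -206.2 7 -8.2 1
```

```text
at [ 436.8 -207.9   22. ] yaw -8.1 F [ 0.4  0.8 -0.2] w 65.8 t 33.225
[ 0.0149 -0.0079 -0.0007  0.1     0.3    -0.8   ]
```

carry_out([
  [0, -0.0075, -0.0007, 0, 0.3, -0.8],
  [0.009, -0.0005, 0, 0, 0, 0],
  [0.006, 0, 0, 0, 0, 0],
  [0, 0, 0, 0, 0, 0],
])

```text
t: 33.72
ee_pos: [429.8, -206.4, 8.0]
orientation: [1.313, 1.137, -1.312]
ft_force: [-0.6, 0.5, -0.5]
width: 66.0
```

```bash
python3 go.py 429.2 -206.2 7 -8.2 1
```

```text
at [ 429.8 -206.4    8. ] yaw -8.1 F [-0.6  0.5 -0.5] w 66.0 t 33.725
[ 0.001  -0.0006 -0.0002  0.1     0.     -0.1   ]
```

carry_out([
  [0, 0, 0, 0, 0, 0],
  [0, 0, 0, 0, 0, 0],
  [0, 0, 0, 0, 0, 0],
  [0, 0, 0, 0, 0, 0],
  [0, 0, 0, 0, 0, 0],
], grip=1)

```text
t: 34.35
ee_pos: [429.8, -206.6, 8.1]
orientation: [1.313, 1.137, -1.312]
ft_force: [0.1, 0.1, -0.8]
width: 30.1
```

carry_out([
  [-0.04, 0, 0, 0, 0, 0],
  [-0.05, 0, 0, 0, 0, 0],
  [-0.05, 0, 0, 0, 0, 0],
  [0, 0, 0, 0, 0, 0],
])

```text
t: 34.85
ee_pos: [428.6, -205.9, 150.5]
orientation: [1.312, 1.141, -1.314]
ft_force: [-0.5, -0.2, -1.3]
width: 29.9
```

```bash
python3 go.py 550 156.8 150 -88.5 12
```

```text
at [ 428.6 -205.9  150.5] yaw -8.1 F [-0.5 -0.2 -1.3] w 29.9 t 34.85
[ 0.0001  0.0058 -0.0313  6.7     0.      0.    ]
[ 0.0001  0.0021 -0.0318  6.7     0.      0.    ]
[ 0.0001 -0.0017 -0.0318  6.7     0.      0.    ]
[ 0.0001 -0.0054 -0.0314  6.7     0.      0.    ]
[ 0.0001 -0.009  -0.0306  6.7     0.      0.    ]
[ 0.0001 -0.0125 -0.0293  6.7     0.      0.    ]
[ 0.0001 -0.0158 -0.0277  6.7     0.      0.    ]
[ 0.0001 -0.019  -0.0256  6.7     0.      0.    ]
[ 0.0001 -0.0218 -0.0232  6.7     0.      0.    ]
[ 0.0001 -0.0244 -0.0205  6.7     0.      0.    ]
[ 0.0001 -0.0266 -0.0175  6.7     0.      0.    ]
[ 0.     -0.0285 -0.0143  6.7     0.      0.    ]
```

carry_out([
  [-0.002, 0.006, -0.0315, 6.7, 0, 0],
  [0, 0.002, -0.032, 6.7, 0, 0],
  [0, -0.002, -0.032, 6.7, 0, 0],
  [0, -0.0055, -0.0315, 6.7, 0, 0],
  [0, -0.009, -0.0305, 6.7, 0, 0],
  [0, -0.0125, -0.0295, 6.7, 0, 0],
  [0, -0.016, -0.0275, 6.7, 0, 0],
  [0, -0.019, -0.0255, 6.7, 0, 0],
])

```text
t: 35.85
ee_pos: [506.6, 42.2, 140.8]
orientation: [1.95, 0.467, -1.987]
ft_force: [0.7, 0.3, -2.2]
width: 30.4
```

```bash
python3 go.py 550 156.8 130 -88.5 5
```

```text
at [506.6  42.2 140.8] yaw -63.7 F [ 0.7  0.3 -2.2] w 30.4 t 35.85
[ 0.0021 -0.0167 -0.018   5.      0.2     0.1   ]
[ 0.0021 -0.0182 -0.0165  5.      0.2     0.1   ]
[ 0.0021 -0.0195 -0.0148  5.      0.2     0.1   ]
[ 0.0021 -0.0207 -0.0131  5.      0.2     0.1   ]
[ 0.0022 -0.0218 -0.0112  5.      0.2     0.1   ]
```

carry_out([
  [0.002, -0.017, -0.018, 5, 0.2, 0.1],
  [0.002, -0.0185, -0.0165, 5, 0.2, 0.1],
  [0.002, -0.0195, -0.015, 5, 0.2, 0.1],
  [0.005, -0.0205, -0.013, 5, 0.2, 0.1],
  [0.01, -0.02, -0.011, 5, 0.2, 0.1],
  [0.02, 0, 0, 0, 0, 0],
  [0.018, 0, 0, 0, 0, 0],
  [0, 0, 0, 0, 0, 0],
])

```text
t: 36.85
ee_pos: [542.5, 159.3, 64.7]
orientation: [2.191, 0.004, -2.236]
ft_force: [0.3, -0.4, -2.1]
width: 29.6
```

```bash
python3 go.py 548.5 156.8 65 -88.5 1
```

```text
at [542.5 159.3  64.7] yaw -89.4 F [ 0.3 -0.4 -2.1] w 29.6 t 36.85
[-0.0004  0.0026 -0.006  -0.9     1.2    -0.3   ]
```

carry_out([
  [0, 0.0025, -0.006, -0.9, 1.2, -0.3],
  [0.008, 0, 0, 0, 0, 0],
  [0.008, 0, 0, 0, 0, 0],
  [0, 0, 0, 0, 0, 0],
])

```text
t: 37.35
ee_pos: [549.7, 156.0, 48.4]
orientation: [2.212, 0.028, -2.204]
ft_force: [-0.7, 1.0, -2.1]
width: 29.8
```

```bash
python3 go.py 548.5 156.8 45 -88.5 1
```

```text
at [549.7 156.   48.4] yaw -88.5 F [-0.7  1.  -2.1] w 29.8 t 37.35
[ 0.0034 -0.0009  0.0012 -0.     -0.2    -0.    ]
```

carry_out([
  [0.003, -0.0008, 0, 0, -0.2, 0],
  [0, 0, -0.006, 0, 0, 0],
  [0, 0, -0.006, 0, 0.2, 0],
  [0, 0, -0.006, 0, 0.3, 0],
  [0, 0, -0.004, 0, 0.3, 0],
  [0, 0, 0, 0, 0, 0],
])

```text
t: 38.1
ee_pos: [565.7, 157.1, 44.5]
orientation: [2.206, 0.026, -2.209]
ft_force: [-8.0, 0.7, 1.0]
width: 29.4
```

```bash
python3 go.py 566 156.8 44.5 -88.5 1
```

```text
at [565.7 157.1  44.5] yaw -88.5 F [-8.   0.7  1. ] w 29.4 t 38.1
[ 0.      0.0003 -0.0003 -0.      0.1    -0.1   ]
```

carry_out([
  [0.004, 0, -0.001, 0, 0, 0],
  [0.004, 0, -0.0005, 0, 0, 0],
  [0.003, 0, 0, 0, 0, 0],
  [0, 0, 0, 0, 0, 0],
])

```text
t: 38.6
ee_pos: [565.4, 157.0, 34.0]
orientation: [2.201, 0.025, -2.214]
ft_force: [-4.5, -0.7, 1.6]
width: 30.0
```

carry_out([
  [0, 0, 0, 0, 0, 0],
  [0, 0, 0, 0, 0, 0],
  [0, 0, 0, 0, 0, 0],
  [0, 0, 0, 0, 0, 0],
], grip=0.45)

```text
t: 39.1
ee_pos: [568.5, 157.5, 34.6]
orientation: [2.208, 0.026, -2.208]
ft_force: [-0.2, 0.9, 0.1]
width: 48.1
```

carry_out([
  [-0.02, 0, 0, 0, 0, 0],
  [-0.03, 0, 0, 0, 0, 0],
  [-0.04, 0, 0, 0, 0, 0],
  [-0.04, 0, 0, 0, 0, 0],
  [-0.03, 0, 0, 0, 0, 0],
  [0, 0, 0, 0, 0, 0],
])

```text
t: 39.85
ee_pos: [569.5, 158.0, 206.2]
orientation: [2.214, 0.028, -2.203]
ft_force: [0.1, 0.3, 0.3]
width: 48.4
```

```bash
cat > chk.py <<'E'
from h import *
import sys
im=snap('wrist',sys.argv[1])
for b,(x,y) in dict(b1=(561.8,288.5),b2=(563.4,222.6),b3=(565.1,156.8),b4=(566.8,90.8)).items():
    q=tuple(int(v) for v in proj(im,[(x+30,y,54)])[0])
    try: print(b,q,im['pixels'][q[1],q[0]],np.round(top(im,q,54,14),1))
    except Exception as e: print(b,e)
E
python3 chk.py w10.png; python3 go.py 572 -190 195 0.8 12
```

```text
b1 (148, 170) [ 54  77 127] [584.3 290.4  63.   29.7   1.5]
b2 (216, 169) [218 225 231] [563.4 223.1 107.2  28.9   1.3]
b3 (284, 169) [123 130 137] [565.  157.1 108.9  28.8   1.4]
b4 (353, 169) [55 70 97] [568.5  96.3  86.7  21.5   1.5]
at [568.7 157.8 204.7] yaw -88.5 F [ 0.3 -0.5 -0.3] w 48.1 t 39.9
[ 0.0008  0.029   0.0005 -7.4    -0.     -0.    ]
[ 0.0008  0.0287  0.0042 -7.4    -0.     -0.    ]
[ 0.0008  0.0279  0.0079 -7.4    -0.     -0.    ]
[ 0.0008  0.0266  0.0114 -7.4    -0.     -0.    ]
[ 0.0008  0.0249  0.0148 -7.4    -0.     -0.    ]
[ 0.0008  0.0228  0.0179 -7.4    -0.     -0.    ]
[ 0.0008  0.0203  0.0207 -7.4    -0.     -0.    ]
[ 0.0008  0.0174  0.0232 -7.4    -0.     -0.    ]
[ 0.0008  0.0143  0.0252 -7.4    -0.     -0.    ]
[ 0.0008  0.0109  0.0269 -7.4    -0.     -0.    ]
[ 0.0008  0.0073  0.028  -7.4    -0.     -0.    ]
[ 0.0008  0.0036  0.0288 -7.4    -0.     -0.    ]
```

carry_out([
  [0, 0.032, 0.001, -7.6, 0, 0],
  [0, 0.0315, 0.005, -7.6, 0, 0],
  [0, 0.0305, 0.009, -7.6, 0, 0],
  [0, 0.029, 0.0125, -7.6, 0, 0],
  [0, 0.027, 0.016, -7.6, 0, 0],
  [0, 0.025, 0.0195, -7.6, 0, 0],
  [0, 0.022, 0.0225, -7.6, 0, 0],
  [0, 0.019, 0.025, -7.6, 0, 0],
], grip=0.25)

```text
t: 40.9
ee_pos: [569.0, -100.7, 195.1]
orientation: [1.52, 0.973, -1.543]
ft_force: [0.8, 0.0, 0.0]
width: 65.7
```

carry_out([
  [0, 0.0155, 0.027, -7.6, 0, 0],
  [0, 0.01, 0.028, -7.6, 0, 0],
  [0, 0.006, 0.029, -7.6, 0, 0],
  [0, 0.002, 0.02, -4.5, 0, 0],
  [0, 0, 0, 0, 0, 0],
  [0, 0, 0, 0, 0, 0],
])

```text
t: 41.65
ee_pos: [569.0, -214.4, 186.5]
orientation: [1.168, 1.254, -1.196]
ft_force: [-0.2, 0.4, -0.5]
width: 65.7
```

```bash
python3 - <<'E'
from h import *
im=snap('wrist','w11.png')
q=tuple(int(v) for v in proj(im,[(573,-202.9,28)])[0]); print(q)
for t in(12,20): print(im['pixels'][q[1],q[0]],np.round(top(im,q,28,t),1))
E
python3 go.py 573 -228 80 0.7 3
```

```text
(291, 183)
[113 117 123] [ 572.8 -202.9  108.    29.8   90.8]
[113 117 123] [ 572.7 -203.   108.6   30.4   90.4]
at [ 569.  -214.3  186.6] yaw 2.5 F [-0.1 -0.3  0.4] w 65.8 t 41.7
[ 0.0355  0.0021  0.0048  0.6    -0.1     0.5   ]
[ 0.0355  0.0018  0.0047  0.6    -0.1     0.5   ]
[ 0.0355  0.0016  0.0046  0.6    -0.1     0.5   ]
```

View pics/w11.png

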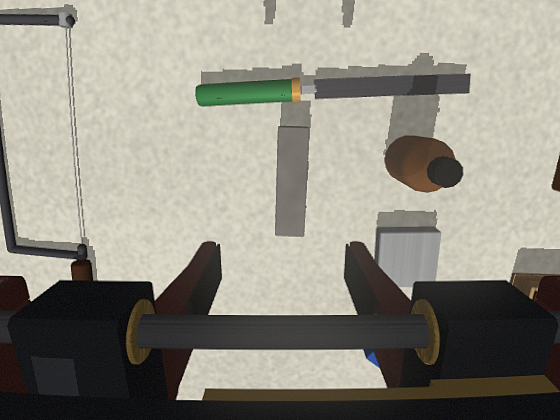

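carry_out([
  [0.0355, 0.002, 0.005, 0.6, 0, 0.5],
  [0.0355, 0.002, 0.005, 0.6, 0, 0.5],
  [0.0355, 0.0015, 0.004, 0.5, 0, 0.4],
  [0, 0, 0, 0, 0, 0],
  [0, 0, 0, 0, 0, 0],
])

```text
t: 42.32
ee_pos: [574.7, -223.6, 79.3]
orientation: [1.202, 1.22, -1.198]
ft_force: [1.0, 0.2, 0.8]
width: 65.8
```

```bash
python3 go.py 572.8 -226 40 0.6 2
```

```text
at [ 574.7 -223.6   79.3] yaw 0.8 F [1.  0.2 0.8] w 65.8 t 42.325
[ 0.0196 -0.0009  0.0013  0.1    -0.1     0.    ]
[ 0.0196 -0.0009  0.0013  0.1    -0.1     0.    ]
```

carry_out([
  [0.02, -0.003, 0.0015, 0, 0, 0],
  [0.015, -0.002, 0.001, 0, 0, 0],
  [0, 0, 0, 0, 0, 0],
])

```text
t: 42.7
ee_pos: [570.8, -226.0, 44.6]
orientation: [1.202, 1.216, -1.195]
ft_force: [-0.0, -0.4, -0.0]
width: 66.1
```

```bash
python3 go.py 572.8 -226 7.5 0.6 2
```

```text
at [ 570.8 -226.    44.6] yaw 0.8 F [-0.  -0.4 -0. ] w 66.1 t 42.7
[ 0.0186  0.0009  0.0001  0.1    -0.1    -0.1   ]
[ 0.0186  0.001   0.      0.1    -0.1    -0.1   ]
```

carry_out([
  [0.012, 0.0005, 0, 0, -0.1, -0.2],
  [0.012, 0, 0, 0, -0.1, -0.2],
  [0.01, 0, 0, 0, 0, 0],
  [0, 0, 0, 0, 0, 0],
])

```text
t: 43.2
ee_pos: [571.5, -226.1, 8.2]
orientation: [1.196, 1.219, -1.203]
ft_force: [-0.5, -0.2, -0.2]
width: 65.9
```

```bash
python3 go.py 572.8 -226 7.5 0.6 1
```

```text
at [ 571.5 -226.1    8.2] yaw 0.8 F [-0.5 -0.2 -0.2] w 65.9 t 43.2
[ 0.0007  0.0013 -0.0001  0.2     0.      0.3   ]
```

carry_out([
  [0, 0, 0, 0, 0, 0.3],
  [0, 0, 0, 0, 0, 0],
  [0, 0, 0, 0, 0, 0],
  [0, 0, 0, 0, 0, 0],
  [0, 0, 0, 0, 0, 0],
], grip=1)

```text
t: 43.82
ee_pos: [572.2, -226.4, 9.1]
orientation: [1.199, 1.213, -1.198]
ft_force: [-0.8, 0.0, -2.1]
width: 30.0
```

carry_out([
  [-0.03, 0, 0, 0, 0, 0],
  [-0.05, 0, 0, 0, 0, 0],
  [-0.05, 0, 0, 0, 0, 0],
  [-0.01, 0, 0, 0, 0, 0],
  [0, 0, 0, 0, 0, 0],
])

```text
t: 44.45
ee_pos: [569.9, -225.5, 150.2]
orientation: [1.198, 1.218, -1.2]
ft_force: [0.1, 0.5, -2.6]
width: 29.8
```

```bash
python3 go.py 528 91 150 -88.5 12
```

```text
at [ 569.9 -225.5  150.2] yaw 0.8 F [ 0.1  0.5 -2.6] w 29.8 t 44.45
[ 0.0001 -0.0031 -0.0264  7.4     0.      0.    ]
[ 0.0001 -0.0065 -0.0258  7.4     0.      0.    ]
[ 0.0001 -0.0098 -0.0247  7.4     0.      0.    ]
[ 0.0001 -0.0129 -0.0233  7.4     0.      0.    ]
[ 0.0001 -0.0158 -0.0214  7.4     0.      0.    ]
[ 0.0001 -0.0185 -0.0192  7.4     0.      0.    ]
[ 0.     -0.0208 -0.0166  7.4     0.      0.    ]
[ 0.     -0.0228 -0.0138  7.4     0.      0.    ]
[ 0.     -0.0244 -0.0107  7.4     0.      0.    ]
[ 0.     -0.0255 -0.0075  7.4     0.      0.    ]
[ 0.     -0.0263 -0.0041  7.4     0.      0.    ]
[ 0.     -0.0266 -0.0006  7.4     0.      0.    ]
```

carry_out([
  [-0.002, -0.003, -0.027, 7.4, 0, 0],
  [0, -0.0065, -0.0265, 7.4, 0, 0],
  [0, -0.01, -0.025, 7.4, 0, 0],
  [0, -0.013, -0.024, 7.4, 0, 0],
  [0, -0.016, -0.022, 7.4, 0, 0],
  [0, -0.0185, -0.0195, 7.4, 0, 0],
  [0, -0.021, -0.017, 7.4, 0, 0],
  [0, -0.023, -0.014, 7.4, 0, 0],
])

```text
t: 45.45
ee_pos: [534.1, -3.8, 135.2]
orientation: [1.909, 0.523, -1.965]
ft_force: [0.3, -0.6, -1.7]
width: 29.6
```

```bash
python3 go.py 528 91 125 -88.5 4
```

```text
at [534.1  -3.8 135.2] yaw -60.5 F [ 0.3 -0.6 -1.7] w 29.6 t 45.45
[ 0.0027 -0.0213 -0.0104  7.      0.4     0.2   ]
[ 0.0027 -0.0224 -0.0077  7.      0.4     0.2   ]
[ 0.0027 -0.0232 -0.0049  7.      0.4     0.2   ]
[ 0.0026 -0.0237 -0.002   7.      0.4     0.2   ]
```

carry_out([
  [0, -0.0215, -0.0105, 7, 0.4, 0.2],
  [0, -0.0225, -0.0075, 7, 0.4, 0.2],
  [0, -0.023, -0.005, 7, 0.4, 0.2],
  [0, -0.019, -0.002, 6, 0.4, 0.2],
  [0, 0, 0, 0, 0, 0],
  [0, 0, 0, 0, 0, 0],
])

```text
t: 46.2
ee_pos: [520.4, 89.7, 123.4]
orientation: [2.181, 0.033, -2.227]
ft_force: [-0.3, -0.3, -2.7]
width: 29.5
```

```bash
python3 go.py 528 91 66 -88.5 2
python3 - <<'E'
from h import *
im=snap('wrist','w12.png'); cv2.imwrite('pics/w12.png',im['pixels'])
E
```

```text
at [520.4  89.7 123.4] yaw -88.2 F [-0.3 -0.3 -2.7] w 29.5 t 46.2
[ 0.0286 -0.0006 -0.0044  0.2     0.6    -0.1   ]
[ 0.0286 -0.0006 -0.0041  0.2     0.6    -0.1   ]
```

View pics/w12.png

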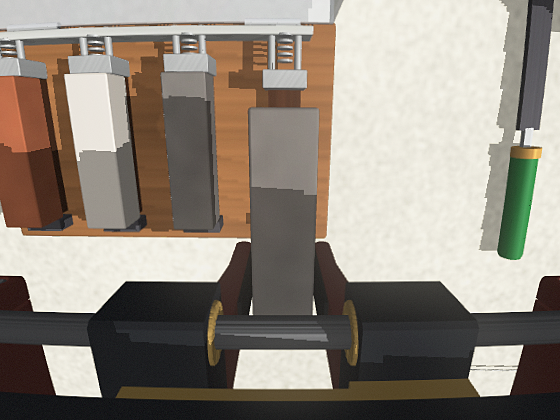

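```bash
python3 -c "
from h import *
im=load('w12'); print(ray(im,[(249,108),(319,108)],142.3))"
```

```text
[[598.09591383 106.66182583 142.3       ]
 [599.02683898  77.76484595 142.3       ]]
```

carry_out([
  [0.027, -0.0005, -0.0045, 0, 0.6, 0],
  [0.025, -0.0005, -0.004, 0, 0.6, 0],
  [0, 0, 0, 0, 0, 0],
  [0, 0, 0, 0, 0, 0],
])

```text
t: 46.75
ee_pos: [529.0, 88.0, 70.3]
orientation: [2.205, 0.033, -2.204]
ft_force: [0.5, -0.1, -0.6]
width: 29.6
```

```bash
python3 go.py 528 91 46 -88.5 1
```

```text
at [529.   88.   70.3] yaw -88.2 F [ 0.5 -0.1 -0.6] w 29.6 t 46.75
[ 0.0242 -0.0031  0.0009  0.3    -0.     -0.1   ]
```

carry_out([
  [0.008, -0.0025, 0.001, 0.3, 0, 0],
  [0.009, 0, 0, 0, 0, 0],
  [0.007, 0, 0, 0, 0, 0],
  [0, 0, 0, 0, 0, 0],
])

```text
t: 47.25
ee_pos: [528.8, 90.5, 46.4]
orientation: [2.211, 0.027, -2.204]
ft_force: [-0.7, 0.3, -1.7]
width: 29.9
```

```bash
python3 go.py 528 90.2 45.5 -88.5 1
```

```text
at [528.8  90.5  46.4] yaw -88.5 F [-0.7  0.3 -1.7] w 29.9 t 47.25
[ 0.0009  0.0002  0.0008  0.     -0.2    -0.1   ]
```

carry_out([
  [0, 0, -0.006, 0, 0, 0],
  [0, 0, -0.006, 0, 0.2, 0],
  [0, 0, -0.006, 0, 0.3, 0],
  [0, 0, -0.003, 0, 0.3, 0],
  [0, 0, 0, 0, 0, 0],
])

```text
t: 47.88
ee_pos: [543.3, 90.7, 45.6]
orientation: [2.207, 0.026, -2.206]
ft_force: [-6.8, 0.4, 1.3]
width: 29.7
```

```bash
python3 go.py 545 90.4 45.5 -88.5 1
```

```text
at [543.3  90.7  45.6] yaw -88.5 F [-6.8  0.4  1.3] w 29.7 t 47.875
[ 0.0001  0.0003 -0.0016  0.     -0.     -0.2   ]
```

carry_out([
  [0, 0, -0.0035, 0, 0, 0],
  [0.004, 0, -0.001, 0, 0, 0],
  [0.004, 0, -0.0005, 0, 0, 0],
  [0.003, 0, 0, 0, 0, 0],
  [0, 0, 0, 0, 0, 0],
])

```text
t: 48.5
ee_pos: [543.7, 90.5, 35.0]
orientation: [2.195, 0.025, -2.217]
ft_force: [-3.0, -0.2, -2.8]
width: 29.8
```

carry_out([
  [0, 0, 0, 0, 0, 0],
  [0, 0, 0, 0, 0, 0],
  [0, 0, 0, 0, 0, 0],
  [0, 0, 0, 0, 0, 0],
], grip=0.45)

```text
t: 49.0
ee_pos: [546.7, 90.7, 35.8]
orientation: [2.201, 0.026, -2.211]
ft_force: [-0.6, -0.0, -0.1]
width: 48.3
```

carry_out([
  [-0.02, 0, 0, 0, 0, 0],
  [-0.03, 0, 0, 0, 0, 0],
  [-0.04, 0, 0, 0, 0, 0],
  [-0.045, -0.02, -0.01, 0, 0, 0],
  [-0.045, -0.03, -0.01, 0, 0, 0],
  [-0.03, -0.03, 0, 0, 0, 0],
  [0, 0, 0, 0, 0, 0],
  [0, 0, 0, 0, 0, 0],
])

```text
t: 50.0
ee_pos: [565.5, 173.3, 250.7]
orientation: [2.2, 0.025, -2.213]
ft_force: [-1.2, 0.1, -1.0]
width: 48.4
```

```bash
python3 chk.py w13.png;  python3 go.py 570 191 300 -88.5 2
```

```text
b1 (176, 158) [ 73 104 176] [562.  289.5 107.7  29.2   1.1]
b2 (237, 158) [206 216 222] [564.1 223.2 108.1  28.9   1.4]
b3 (298, 158) [115 122 127] [565.8 157.2 108.1  28.8   1.4]
b4 (359, 158) [119 127 132] [567.   91.2 107.5  28.4   1.5]
at [565.6 173.2 250.7] yaw -88.5 F [-0.9 -0.8 -0.4] w 48.2 t 50.05
[-0.0247 -0.0088 -0.0023 -0.      0.2    -0.1   ]
[-0.0247 -0.0088 -0.0024 -0.      0.2    -0.1   ]
```

View pics/w13.png

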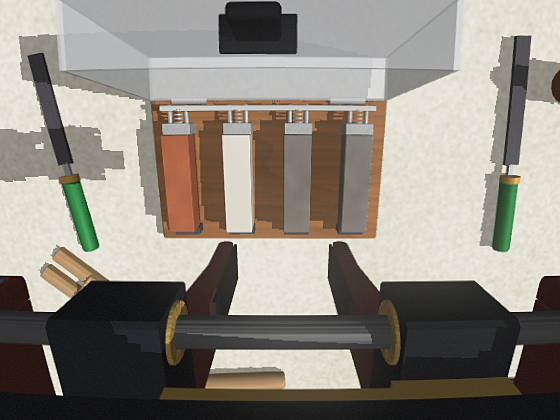

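carry_out([
  [-0.03, -0.009, 0, 0, 0, 0],
  [-0.03, -0.009, -0.02, 0, 0, 0],
  [0, 0, -0.05, 0, 0, 0],
  [0, 0, -0.045, 0, 0, 0],
  [0, 0, 0, 0, 0, 0],
  [0, 0, 0, 0, 0, 0],
], grip=0.25)

```text
t: 50.8
ee_pos: [679.1, 187.3, 299.5]
orientation: [2.181, 0.012, -2.233]
ft_force: [0.0, 0.0, -0.7]
width: 65.7
```

```bash
python3 go.py 693.5 192 250 -88.3 2
```

```text
at [679.1 187.3 299.5] yaw -88.9 F [ 0.   0.  -0.7] w 65.7 t 50.8
[ 0.0245 -0.0024 -0.0078 -0.3     0.7    -0.2   ]
[ 0.0246 -0.0023 -0.0075 -0.3     0.7    -0.2   ]
```

carry_out([
  [0.024, -0.0025, -0.008, -0.3, 0.7, -0.2],
  [0.024, -0.0025, -0.008, -0.3, 0.7, -0.2],
  [0, 0, 0, 0, 0, 0],
  [0, 0, 0, 0, 0, 0],
])

```text
t: 51.3
ee_pos: [690.0, 190.8, 249.8]
orientation: [2.202, 0.031, -2.209]
ft_force: [0.6, -0.8, 0.7]
width: 66.3
```

```bash
python3 go.py 693.5 191.5 190 -88.3 2
```

```text
at [690.  190.8 249.8] yaw -88.3 F [ 0.6 -0.8  0.7] w 66.3 t 51.3
[ 0.0299 -0.0004 -0.0019  0.      0.1    -0.1   ]
[ 0.0299 -0.0003 -0.0018  0.      0.1    -0.1   ]
```

carry_out([
  [0.025, 0, -0.002, 0, 0, 0],
  [0.02, 0, -0.002, 0, 0, 0],
  [0.012, 0, 0, 0, 0, 0],
  [0, 0, 0, 0, 0, 0],
  [0, 0, 0, 0, 0, 0],
])

```text
t: 51.92
ee_pos: [694.9, 191.1, 195.8]
orientation: [2.208, 0.032, -2.203]
ft_force: [-0.0, 0.1, 0.4]
width: 65.9
```

carry_out([
  [0, 0, 0, 0, 0, 0],
  [0, 0, 0, 0, 0, 0],
  [0, 0, 0, 0, 0, 0],
  [0, 0, 0, 0, 0, 0],
  [0, 0, 0, 0, 0, 0],
], grip=1)

```text
t: 52.55
ee_pos: [695.7, 192.4, 197.6]
orientation: [2.213, 0.035, -2.201]
ft_force: [0.9, -1.1, -0.8]
width: 29.8
```

```bash
python3 arc.py 8 0.9
```

```text
theta 1.6701258723654926 r 202.64068923159365 lat -2.0549842994120895 F [ 0.94351803 -1.0515182  -0.81529888] 29.847993278669186
[[7.5, -2.0, 20.4], [-1.1, -0.0, 18.4], [0.7, 0.0, 18.5], [2.4, 0.0, 18.3], [4.2, 0.0, 18.0], [5.9, 0.0, 17.5], [7.6, 0.0, 16.9], [9.1, 0.0, 16.1]] [-0.   -0.29  0.08]
```

```bash
sed -i 's/192\*np/r*np/g' arc.py; python3 arc.py 8 0.9
```

```text
theta 1.6701258723654926 r 202.64068923159365 lat -2.0549842994120895 F [ 0.94351803 -1.0515182  -0.81529888] 29.847993278669186
[[-3.0, -2.1, 19.3], [-1.2, -0.0, 19.5], [0.7, 0.0, 19.5], [2.6, 0.0, 19.3], [4.4, 0.0, 19.0], [6.2, 0.0, 18.5], [8.0, 0.0, 17.8], [9.6, 0.0, 16.9]] [-0.   -0.29  0.08]
```

carry_out([
  [-0.003, 0, 0.019, 0, -0.3, 0],
  [-0.001, 0, 0.0195, 0, 0, 0],
  [0.0005, 0, 0.0195, 0, 0, 0],
  [0.0025, 0, 0.0195, 0, 0, 0],
  [0.0045, 0, 0.019, 0, 0, 0],
  [0.006, 0, 0.0185, 0, 0, 0],
  [0, 0, 0, 0, 0, 0],
])

```text
t: 53.42
ee_pos: [584.0, 189.7, 188.9]
orientation: [2.225, 0.037, -2.191]
ft_force: [0.7, 1.4, -5.3]
width: 29.6
```

```bash
python3 arc.py 8 0.45
```

```text
theta 1.1093062529832434 r 202.99808395672068 lat -1.4947353222325659 F [ 0.65510392  1.405985   -5.34007314] 29.604642177901898
[[6.3, -1.5, 15.5], [7.6, 0.0, 14.9], [8.8, 0.0, 14.2], [9.9, 0.0, 13.5], [11.0, 0.0, 12.6], [12.0, 0.0, 11.7], [12.9, 0.0, 10.6], [13.7, 0.0, 9.5]] [-0.   -0.87  0.18]
```

carry_out([
  [0.0065, -0.001, 0.0155, 0, -0.5, 0],
  [0.0075, 0, 0.015, 0, -0.3, 0],
  [0.009, 0, 0.014, 0, 0, 0],
  [0.01, 0, 0.0135, 0, 0, 0],
  [0.011, 0, 0.0125, 0, 0, 0],
  [0.012, 0, 0.0115, 0, 0, 0],
  [0, 0, 0, 0, 0, 0],
])

```text
t: 54.3
ee_pos: [500.2, 187.6, 130.1]
orientation: [2.213, 0.036, -2.203]
ft_force: [0.6, -0.4, -0.2]
width: 29.8
```

```bash
python3 arc.py 7 0.02
```

```text
theta 0.6006240164224388 r 203.28543358982415 lat -0.9788823207579396 F [ 0.62696615 -0.40994387 -0.16428267] 29.82072220698971
[[13.3, -0.9, 10.4], [14.1, 0.0, 9.2], [14.8, 0.0, 8.1], [15.4, 0.0, 6.8], [15.9, 0.0, 5.5], [16.3, 0.0, 4.2], [16.6, 0.0, 2.8]] [-0.01 -0.26  0.15]
```

carry_out([
  [0.0135, -0.001, 0.0105, 0, -0.2, 0],
  [0.014, 0, 0.009, 0, 0, 0],
  [0.015, 0, 0.008, 0, 0, 0],
  [0.0155, 0, 0.007, 0, 0, 0],
  [0.016, 0, 0.0055, 0, 0, 0],
  [0.013, 0, 0.004, 0, 0, 0],
  [0, 0, 0, 0, 0, 0],
])

```text
t: 55.18
ee_pos: [456.4, 186.6, 40.5]
orientation: [2.208, 0.034, -2.205]
ft_force: [-1.2, -0.6, -0.4]
width: 29.6
```

```bash
python3 arc.py 3 0.0
```

```text
theta 0.10541317020207391 r 203.44655865971896 lat -0.6882842417734598 F [-1.22673388 -0.55462053 -0.39864807] 29.592873109706048
[[7.0, -0.7, 1.3], [7.1, 0.0, 1.1], [7.1, 0.0, 0.8]] [ 0.01 -0.08  0.05]
```

carry_out([
  [0.008, 0, 0.0013, 0, 0, 0],
  [0.007, 0, 0.001, 0, 0, 0],
  [0.006, 0, 0.001, 0, 0, 0],
  [0.003, 0, 0, 0, 0, 0],
  [0, 0, 0, 0, 0, 0],
])

```text
t: 55.8
ee_pos: [454.5, 186.5, 20.4]
orientation: [2.211, 0.035, -2.202]
ft_force: [-0.2, 0.2, -2.4]
width: 29.5
```

```bash
python3 arc.py 2 0.0
```

```text
theta 0.005777617683898825 r 202.2682049797975 lat -0.6739885047729457 F [-0.1822343   0.24136997 -2.35055831] 29.52384981336456
[[0.6, -0.7, 0.1], [0.6, 0.0, 0.1]] [ 0.04 -0.23  0.06]
```

Now I'll press gently, release, retreat and check.

carry_out([
  [0.002, 0, 0, 0, 0, 0],
  [0.001, 0, 0, 0, 0, 0],
])

```text
t: 56.05
ee_pos: [454.4, 186.6, 19.7]
orientation: [2.211, 0.035, -2.202]
ft_force: [-5.0, -2.0, 20.3]
width: 29.5
```

carry_out([
  [0, 0, 0, 0, 0, 0],
  [0, 0, 0, 0, 0, 0],
  [0, 0, 0, 0, 0, 0],
  [0, 0, 0, 0, 0, 0],
], grip=0)

```text
t: 56.55
ee_pos: [454.1, 186.6, 19.0]
orientation: [2.21, 0.035, -2.203]
ft_force: [-0.5, 0.5, 0.7]
width: 66.3
```

carry_out([
  [-0.01, 0, 0.005, 0, 0, 0],
  [-0.04, 0, 0.005, 0, 0, 0],
  [-0.05, 0, 0, 0, 0, 0],
  [-0.06, 0, 0, 0, 0, 0],
  [-0.06, 0, 0, 0, 0, 0],
  [-0.06, 0, 0, 0, 0, 0],
  [0, 0, 0, 0, 0, 0],
  [0, 0, 0, 0, 0, 0],
])

```text
t: 57.55
ee_pos: [439.1, 185.3, 309.7]
orientation: [2.208, 0.035, -2.204]
ft_force: [1.0, 0.1, 1.0]
width: 87.9
```

Run:
```python
from h import *
a=snap('wrist','w14.png')['pixels']; b=snap('side','s14.png')['pixels']
cv2.imwrite('pics/end.png',np.hstack([cv2.resize(a[0:240],(480,206)),cv2.resize(b[180:340,90:270],(232,206))]))
P,M,o=pose(); print(P,o['t'],o['ft_force'],o['width'])
```

```text
[439.21427953 185.25161327 309.06511302] 57.65 [ 0.7626613  -1.02371838 -0.01239371] 88.18193619251099
```

View pics/end.png

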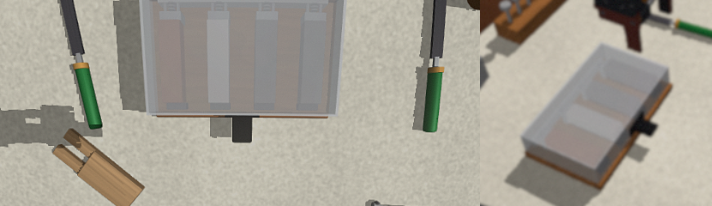

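```bash
python3 -c "
from h import *
ctrl.close_job()"
```

```text
the job is handed in; nothing more can be done
```

I lifted the cover back onto its stop, put all four stones into bays 1–4 (red, white, grey, grey), closed the cover again and handed the job in at about 58 s. The job reports no verdict, so the checks below are my own.

- **Knocked stone:** the grey stone that went into bay 3 had been pushed about 26 mm aside before I picked it. I measured it again and picked it from its new place.
- **Stones, just before closing:** the wrist camera put each centre at most 1 mm from where I had measured that bay's centre, at the height of a seated stone. Each stone's angle was within about 0.02 rad of the holder's.
- **Cover, at closing:** the arm's position put it at about 0.006 rad, and pressing it down met the stop with about 20 N. The last picture shows it shut with four stones under it and the gripper clear.
- **Disagreements:** when each stone was lowered, the force reading was sometimes up to about 11 N downward, which I could not explain; the stones still sat level. The wrist view of bay 1 after the third stone gave a wrong outline because of a shadow or the arm; the next view was fine.
- **Other tools:** I never touched them on purpose, but I did not measure whether any had shifted.

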